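# Put the hand stamps away in the bottom tray of a nested pile

## Robot

A 6-joint arm with a two-finger parallel gripper is mounted at the origin on the work surface. World frame = base frame: x ahead of the robot, y to its left, z up, the work surface at z = 0. Lengths are in m, angles in degrees, forces in N, time in s.
With the tool pointing down it reaches from about 0.3 to 0.75 m from the base axis. Payload 8.5 kg.
Tool frame: the origin (TCP) lies on the centre line of the jaws, within the pads' length; the fingertips stand 19 mm ahead of it and the grasp point (between the pads) is the TCP; z points along the fingers, x is the direction in which the jaws open and shut, and the axes are right-handed (so a half turn about z gives the same grasp; the last joint's range is limited). The gripper opens to 85 mm and grips with 20 to 120 N. Pads are 22 mm wide; open, the fingers measure 114 mm over their backs; the gripper's body (76 mm by 85 mm) begins 54 mm behind the grasp point. The pads swing forward as they close: fully open they stand 13 mm farther back than shut.
Start: joints at [-12.336, 21.807, 74.336, -0, 83.858, -12.336], TCP at [0.55, 0, 0.25] pointing down, gripper open.
Joint ranges: [-178.18, 178.18], [-50.72, 133.34], [12.68, 142.11], [-81.47, 261.47], [9.98, 163.14], [-165.26, 165.26]. Speed limits (degrees/s): [136.94, 136.94, 180, 180, 180, 180].

## Interface

Orientations are given as a 3x3 rotation matrix whose columns are the frame's x, y, z axes.
In Python, from rig import env, cams, order gives the robot as it stands.
- The arm moves only by the tool step_arm, never from a script. Its argument "steps" is a list of rows, each an object with "xyz": the shift along the tool's x, y, z normalised to -1 to 1, where 1 is 0.04 m, a list of three; "turn": the turn, a rotation vector about the tool's x, y, z normalised to -1 to 1, where 1 is 0.08 rad, a list of three; "gripper": the gripper command: -1 is shut, 1 is fully open, values between are in proportion. A call has 1 to 20 rows; each row shifts and turns the commanded pose from where the row before left it, along the tool's axes as they then stand; what a row does not reach is not made up. A row lasts 1/12 s, in which the tool goes at most 41.7 mm and 7.16 degrees, less where a joint would pass 70% of its speed; a pose out of reach is approached as far as the arm can. A call with a number of a shift or a turn outside -1 to 1 is refused whole. A call with a gripper value outside its range is refused whole. The fingers move at their own pace and stop on an object; "squeeze" is the grip in N (left out, the last holds). Time passes only in rows, so rows that do not move let the fingers close. It gives the time, the measured TCP pose, the force and the opening at its end, in the units of the state.
- env.observe(): the state, without advancing time (a new reading comes with each control period).
- cams.get_image(name): name is "scene" or "side" or "wrist"; returns (picture, depth): 384x512x3 uint8, red, green, blue; 384x512 float32, m along the optical axis (not along the pixel's ray), 0 where there is no reading.
- cams.camera_info(name): a dict with "fx", "fy", "cx", "cy" (pixels), "extrinsics" (4x4, takes a point from camera to world coordinates). Camera axes: x right, y down, z forward; pixel columns grow to the right and rows downward; lengths in m; the calibration is good to about 2 mm. A picture is of the moment at which its call begins: read the wrist's pose just before it. camera_info takes no time and is no camera call; for the wrist camera it gives the pose at the moment of the call.
- order.close_job(): hands the job in, once; it reports no verdict.
The state is a dict: "time_s": time; "q": joint angles; "qvel": joint speeds; "joint_efforts": joint torques, N m; "position": TCP position; "tool_rot": TCP orientation; "ft_force": force on the tool from outside, world axes, zero at the start; "wrist_torque": the same for the moment, N m; "grip_width": finger opening in m.
Only numpy, scipy, OpenCV 4.12 (cv2) and the standard library are available. Lean on these libraries where they do the work, as an engineer would, in place of code of your own. Each camera call takes 0.05 s, during which the arm holds its last target. There are 200 camera calls.

## Task

The hand stamps lying about on the leather bench belong in the well tray at the bottom of the tray pile. Lift the two upper trays off one at a time, setting the first in the middle of the stone slab and nesting the second on top of it, then lay every stamp flat, brass face down, one per well; finally nest both upper trays back on the well tray so that the pile is closed squarely as before. Set things down gently rather than dropping them, keep the well tray in its plinth, and leave the other things on the bench where they are.

Things in the scene. Friction and masses are not known exactly. Their poses are not given: they have to be found in the camera images.
- plinth: Fixed dark-wood plinth under the pile, 222 mm square, 18 mm tall, with a raised edge 14 mm wide; its inner floor is 8 mm above the bench. Origin: centre of its underside, on the bench.
- slab: Fixed pale stone slab, 240 x 240 mm, 12 mm thick, top face 12 mm above its origin, which is the centre of its underside, on the bench. Plinth and slab stand one to the left and one to the right; which is which varies.
- well_tray: Brown wooden well tray, 190 mm square, 52 mm tall, 1.5 kg, loose in the plinth (2 mm play), bottom of the pile. Four wells (2 x 2), each 80 x 80 mm inside, green floors 8 mm above the origin; 10 mm partitions rise to 44 mm, 10 mm outer walls to 52 mm above the origin (centre of underside; x, y along its sides). A nested tray clears the flat stamps.
- well0 (a point): Centre of the floor of well 0 (80 x 80 mm) of the well tray.
- well1 (a point): Centre of the floor of well 1 (80 x 80 mm) of the well tray.
- well2 (a point): Centre of the floor of well 2 (80 x 80 mm) of the well tray.
- well3 (a point): Centre of the floor of well 3 (80 x 80 mm) of the well tray.
- tray_a: Light-wood stacking tray, 190 mm square, 38 mm tall, 0.4 kg, origin centre of underside. Dark partition through the middle along x: 12 mm thick, its top 30 mm and the tray floor 10 mm above the origin; pinch it at the middle to lift. Foot 162 mm square, 6 mm deep, drops into the 170 mm mouth of the tray below in any quarter turn. Starts nested on well_tray, origin 46 mm above well_tray's.
- tray_b: Light-wood stacking tray, 190 mm square, 38 mm tall, 0.4 kg, origin centre of underside. Dark partition through the middle along x: 12 mm thick, its top 30 mm and the tray floor 10 mm above the origin; pinch it at the middle to lift. Same foot as tray_a. Starts on top of the pile, origin 32 mm above tray_a's (either tray nests so on the other).
- stamp0: Hand stamp: flat base 66 (x) x 44 (y) x 14 mm (brass below, dark wood above) with a red wooden grip ridge on it, 60 mm long (x), 14 mm thick (y), 20 mm tall; 34 mm overall, 0.16 kg. Lies brass face down. Origin: centre of the brass underside; x along the ridge, z up. Two to four stamps are present (absent: None); two do not fit flat in one well.
- stamp1: Hand stamp: flat base 66 (x) x 44 (y) x 14 mm (brass below, dark wood above) with a red wooden grip ridge on it, 60 mm long (x), 14 mm thick (y), 20 mm tall; 34 mm overall, 0.16 kg. Lies brass face down. Origin: centre of the brass underside; x along the ridge, z up. Two to four stamps are present (absent: None); two do not fit flat in one well.
- stamp2: Hand stamp: flat base 66 (x) x 44 (y) x 14 mm (brass below, dark wood above) with a red wooden grip ridge on it, 60 mm long (x), 14 mm thick (y), 20 mm tall; 34 mm overall, 0.16 kg. Lies brass face down. Origin: centre of the brass underside; x along the ridge, z up. Two to four stamps are present (absent: None); two do not fit flat in one well.
- stamp3: Hand stamp: flat base 66 (x) x 44 (y) x 14 mm (brass below, dark wood above) with a red wooden grip ridge on it, 60 mm long (x), 14 mm thick (y), 20 mm tall; 34 mm overall, 0.16 kg. Lies brass face down. Origin: centre of the brass underside; x along the ridge, z up. Two to four stamps are present (absent: None); two do not fit flat in one well.
- brass_ring: Brass ring, 52 mm across, 16 mm tall, lying flat. Bystander: leave it where it is.
- spool: Small wooden spool, 42 mm across, 44 mm tall. Bystander: leave it where it is.
- awl: Awl with a handle, lying near the robot on its left. Bystander: leave it where it is.
Not all that is in view belongs to the job. What is shaped like the stamp2 but blue or turquoise is not meant.

How it is judged:
By the outcome, as a careful person would: the job done as asked, in the order asked, and still so for the second after the job is handed in, with the robot touching nothing.
Of stamp0, stamp1, stamp2, stamp3 only 2 to 4 are there at a start; the rules pass over those that are not, and their reading is None.
At some moment in a run one of stamp0, stamp1, stamp2, stamp3 may be knocked a few centimetres aside while the robot is not near it.
It also fails if it takes over 210 s, if anything falls off the work surface, if the arm or the gripper's body presses on something with over 40 N, if the wrist force passes 120 N, or if a joint passes its speed limit or range.

## Working session

There is one attempt and no reset: what is moved stays moved. The work goes in short steps, Python scripts to look and compute and a tool call to move; the robot and the scene stay as the last step left them, time stands still between calls to the robot, and variables do not carry over. Pictures are saved under pics/ and viewed, about 12 in all and at most 16, crops included, and the job is handed in when it is done.

Besides the shell and the picture viewer there is one more tool, called after "Emit:" as name([rows], argument=value, ...), one row to a line, values as JSON. step_arm: Moves the arm, as the interface text tells. Scaled input: -1 to 1 covers 0.04 m each way for a shift and 0.08 rad each way for a turn. Its arguments: {"type":"object","properties":{"steps":{"type":"array"},"squeeze":{"type":"number"}},"required":["steps"]}

```bash
ls; mkdir -p pics
python3 - <<'E'
from rig import env,cams,order
import cv2,numpy as np
s=env.observe();print(s)
for n in("scene","side"):
    im,d=cams.get_image(n);np.savez(f"pics/{n}0.npz",im=im,d=d);cv2.imwrite(f"pics/{n}0.png",im[:,:,::-1]);print(n,cams.camera_info(n))
a=cv2.imread("pics/scene0.png");b=cv2.imread("pics/side0.png")
cv2.imwrite("pics/both0.png",cv2.resize(np.hstack([a,b]),(800,300)))
E
```

```text
pics
{'time_s': 0.0, 'q': array([-1.23350152e+01,  2.18407111e+01,  7.43853453e+01, -1.20305524e-03,
        8.38610505e+01, -1.23369478e+01]), 'qvel': array([-0.08185683,  0.07023055, -0.05812452, -0.0640913 ,  0.0483511 ,
        0.05504875]), 'joint_efforts': array([-1.00240642e-03, -4.48466885e+01, -2.31285810e+01, -2.87182611e-04,
        4.73836102e-03,  1.77242771e-05]), 'position': array([5.49717063e-01, 6.17940454e-05, 2.49710911e-01]), 'tool_rot': array([[ 9.99998890e-01,  3.57647826e-05, -1.48966681e-03],
       [ 3.62182511e-05, -9.99999953e-01,  3.04383485e-04],
       [-1.48965585e-03, -3.04437100e-04, -9.99998844e-01]]), 'ft_force': array([-0.63416745, -0.07815127, -0.17804915]), 'wrist_torque': array([ 0.0214504 , -0.03974464, -0.02160702]), 'grip_width': 0.08531598797214003}
scene {'fx': 455.7498195131323, 'fy': 455.7498195131323, 'cx': 257.9020931331207, 'cy': 191.9104610182544, 'extrinsics': array([[-0.90207693,  0.36154854, -0.23566898,  0.80414077],
       [ 0.43132825,  0.77374777, -0.46397233,  0.63538255],
       [ 0.01459983, -0.52018943, -0.85392611,  1.10576719],
       [ 0.        ,  0.        ,  0.        ,  1.        ]])}
side {'fx': 439.1822992967299, 'fy': 439.1822992967299, 'cx': 255.65482306805663, 'cy': 191.27981743076737, 'extrinsics': array([[ 8.67323695e-01, -3.27139142e-01,  3.75139427e-01,
         7.01944529e-02],
       [-4.97743794e-01, -5.68753699e-01,  6.54805579e-01,
        -7.17362008e-01],
       [-8.50598359e-04, -7.54651716e-01, -6.56125037e-01,
         8.78296141e-01],
       [ 0.00000000e+00,  0.00000000e+00,  0.00000000e+00,
         1.00000000e+00]])}
```

View pics/scene0.png

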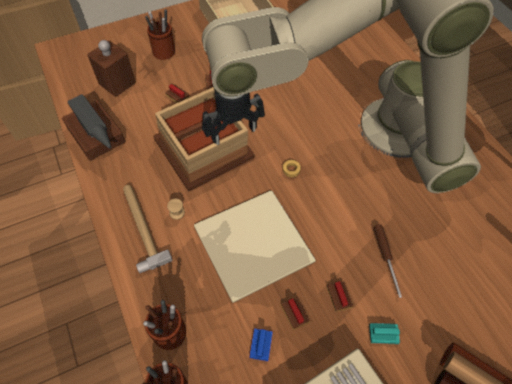

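View pics/side0.png

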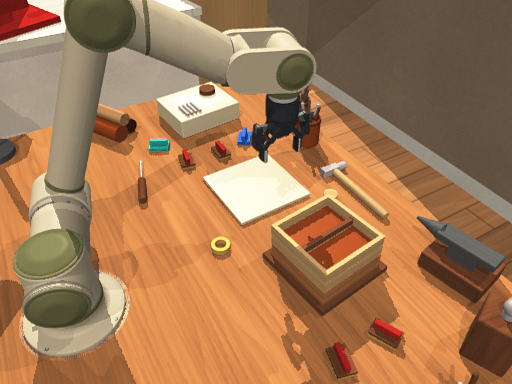

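Scene view: pile at (203,140), slab at (255,245), red stamps at (295,310), (340,293), (178,92). Side view: pile at (327,250) and four red stamps at (186,158), (221,150), (343,358), (386,332). Lookalikes are blue (scene 260,343) and turquoise (scene 384,332); both are excluded by colour. Now the measurements.

```bash
cat > h.py <<'E'
import numpy as np,cv2
from rig import env,cams,order
def world(d,ci):
    v,u=np.indices(d.shape);P=np.stack([(u-ci["cx"])/ci["fx"]*d,(v-ci["cy"])/ci["fy"]*d,d],-1)
    E=ci["extrinsics"];return P@E[:3,:3].T+E[:3,3]
def shot(n,name=None):
    env.observe();ci=cams.camera_info(n);im,d=cams.get_image(n)
    if name:cv2.imwrite(f"pics/{name}.png",im[:,:,::-1])
    W=world(d,ci);W[d<=0]=np.nan
    return im,W
def plane(uv,z,ci):
    uv=np.asarray(uv,float).reshape(-1,2);E=ci["extrinsics"]
    r=np.c_[(uv[:,0]-ci["cx"])/ci["fx"],(uv[:,1]-ci["cy"])/ci["fy"],np.ones(len(uv))]@E[:3,:3].T
    return (E[:3,3]+r*((z-E[2,3])/r[:,2])[:,None])[:,:2]
def rect(xy):
    """minAreaRect in mm: centre, long, short, angle of long side in deg"""
    (cx,cy),(w,h),a=cv2.minAreaRect((xy*1000).astype(np.float32))
    if w<h:w,h,a=h,w,a+90
    return np.round([cx,cy,w,h,(a+90)%180-90],1)
def red(im):
    H=cv2.cvtColor(im,cv2.COLOR_RGB2HSV);return ((H[...,0]<6)|(H[...,0]>174))&(H[...,1]>170)&(H[...,2]>70)
def blobs(m,amin=25):
    n,l,s,c=cv2.connectedComponentsWithStats(m.astype(np.uint8))
    return [(l==i,c[i],s[i,4]) for i in range(1,n) if s[i,4]>=amin]
def stamps(im,W,zlo=.026,zhi=.042):
    for m,c,a in blobs(red(im)):
        z=W[...,2];k=m&(z>zlo)&(z<zhi)
        if k.sum()>12:print("red px",c.round(),a,"z med",np.round(np.nanmedian(z[m])*1000,1),"rect",rect(W[k][:,:2]))
def level(W,lo,hi,box):
    x0,x1,y0,y1=box
    with np.errstate(invalid='ignore'):
        return (W[...,2]>lo)&(W[...,2]<hi)&(W[...,0]>x0)&(W[...,0]<x1)&(W[...,1]>y0)&(W[...,1]<y1)
E
python3 - <<'E'
from h import *
for n in("scene","side"):
    f=np.load(f"pics/{n}0.npz");W=world(f["d"],cams.camera_info(n));W[f["d"]<=0]=np.nan
    print(n);stamps(f["im"],W)
    v={"scene":(245,255,140,165),"side":(190,255,250,327)}[n];print("slab,pile px",W[v[0],v[1]],W[v[2],v[3]])
    for nm,lo,hi in(("rim",.119,.13),("plinth",.014,.022),("slab",.008,.0155)):
        m=level(W,lo,hi,(.2,.9,-.6,.6));print(nm,[(c.round(),a,rect(W[b][:,:2])) for b,c,a in blobs(m,60)])
E
```

```text
scene
red px [177.  91.] 108 z med 30.8 rect [ 577.6 -402.6   56.8   17.   -65.2]
red px [341. 294.] 167 z med 33.0 rect [448.8 397.6  57.4  14.9  77.9]
red px [296. 311.] 180 z med 33.0 rect [568.8 386.9  57.7  14.5  88.3]
slab,pile px [0.57969394 0.18533072 0.01272645] [ 0.6812646  -0.21055842  0.05148907]
rim [(array([106.,  60.]), np.int32(196), array([ 752.4, -513.3,  119.6,   63.2,  -24.9])), (array([195., 127.]), np.int32(776), array([ 579.6, -174.1,  194.6,  190.9,  -82.5]))]
plinth [(array([176.,  95.]), np.int32(84), array([ 578.8, -404. ,   67.5,   45.6,  -65.7])), (array([200., 164.]), np.int32(740), array([ 581.8, -174.6,  227.1,  223. ,  -82.7])), (array([291., 167.]), np.int32(114), array([379.2,   6.2,  48.8,  47.6,  67. ])), (array([385., 254.]), np.int32(142), array([284.7, 353.8, 170.2,  20.4,  79.8])), (array([152., 265.]), np.int32(62), array([8.357e+02, 1.240e+02, 8.480e+01, 1.020e+01, 1.000e-01])), (array([301., 310.]), np.int32(73), array([552.8, 387.2,  63.9,  19. ,  79.6])), (array([290., 314.]), np.int32(116), array([582.4, 386.6,  67.7,  20.8, -85.9])), (a
[... 2716 characters left out ...]
7.9,  45. ,  89.2])), (array([185., 162.]), np.int32(78), array([446.1, 396.5,  65.1,  44.4,  78.5])), (array([255., 188.]), np.int32(3754), array([578.3, 173.2, 245.4, 242.3, -88.4])), (array([358., 196.]), np.int32(91), array([817.8, -14. , 227.4,   7.4,  89.3])), (array([310., 290.]), np.int32(189), array([ 493.9, -215.9,  258.1,  115.2,  -50.9])), (array([447., 282.]), np.int32(149), array([ 800.4, -372. ,  158.2,    6.9,  -78. ])), (array([383., 337.]), np.int32(201), array([ 568. , -408.9,   66. ,   26.8,  -66.6])), (array([339., 364.]), np.int32(266), array([ 451.7, -406.9,   66.8,   45.2,   75.8])), (array([472., 359.]), np.int32(66), array([ 691.4, -540.1,   55.1,    6.4,  -70. ]))]
```

Add to h.py:
```python
def go(x,y,z,yaw=None):
    """print total moves (mm, world target, jaw yaw deg) in tool units; shifts hold after the turn"""
    s=env.observe();R=s["tool_rot"];p=s["position"];th=np.degrees(np.arctan2(R[1,0],R[0,0]))
    if yaw is None:yaw=th
    t=-np.radians(yaw-th)/.08;c,sn=np.cos(np.radians(yaw)),np.sin(np.radians(yaw))
    d=np.array([x,y,z])-p*1000
    print("t",round(s["time_s"],1),"pos",(p*1000).round(1),"yaw",th.round(2),"| turn z",t.round(3),"| x,y,z units",np.round([(c*d[0]+sn*d[1])/40,(sn*d[0]-c*d[1])/40,-d[2]/40],3))
```

```text
(no output)
```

Emit:
step_arm([
  {"xyz": [0, 0, 0], "turn": [0, 0, 1], "gripper": 1},
  {"xyz": [0, 0, 0], "turn": [0, 0, 1], "gripper": 1},
  {"xyz": [0, 0, 0], "turn": [0, 0, 1], "gripper": 1},
  {"xyz": [0, 0, 0], "turn": [0, 0, 1], "gripper": 1},
  {"xyz": [0, 0, 0], "turn": [0, 0, 1], "gripper": 1},
  {"xyz": [0, 0, 0], "turn": [0, 0, 1], "gripper": 1},
  {"xyz": [0, 0, 0], "turn": [0, 0, 1], "gripper": 1},
  {"xyz": [0, 0, 0], "turn": [0, 0, 1], "gripper": 1},
  {"xyz": [0, 0, 0], "turn": [0, 0, 1], "gripper": 1},
  {"xyz": [0, 0, 0], "turn": [0, 0, 1], "gripper": 1},
  {"xyz": [0, 0, 0], "turn": [0, 0, 1], "gripper": 1},
  {"xyz": [0, 0, 0], "turn": [0, 0, 1], "gripper": 1},
  {"xyz": [0, 0, 0], "turn": [0, 0, 1], "gripper": 1},
  {"xyz": [0, 0, 0], "turn": [0, 0, 1], "gripper": 1},
  {"xyz": [0, 0, 0], "turn": [0, 0, 1], "gripper": 1},
  {"xyz": [0, 0, 0], "turn": [0, 0, 1], "gripper": 1},
  {"xyz": [0, 0, 0], "turn": [0, 0, 1], "gripper": 1},
  {"xyz": [0, 0, 0], "turn": [0, 0, 1], "gripper": 1},
])

```text
time_s: 1.6
position: [0.5498, 0.0, 0.2499]
tool_rot: [[0.126, -0.992, -0.001], [-0.992, -0.126, 0.0], [-0.0, 0.001, -1.0]]
ft_force: [0.8, 0.3, -0.5]
grip_width: 0.0858
```

Emit:
step_arm([
  {"xyz": [0.73, -0.025, 0], "turn": [0, 0, 0], "gripper": 1},
  {"xyz": [0.73, -0.025, 0], "turn": [0, 0, 0], "gripper": 1},
  {"xyz": [0.73, -0.025, 0], "turn": [0, 0, 0], "gripper": 1},
  {"xyz": [0.73, -0.025, 0], "turn": [0, 0, 0], "gripper": 1},
  {"xyz": [0.73, -0.025, 0], "turn": [0, 0, 0], "gripper": 1},
  {"xyz": [0.73, -0.025, 0], "turn": [0, 0, 0], "gripper": 1},
  {"xyz": [0, 0, 0], "turn": [0, 0, 0], "gripper": 1},
  {"xyz": [0, 0, 0], "turn": [0, 0, 0], "gripper": 1},
])

```text
time_s: 2.27
position: [0.5786, -0.174, 0.2495]
tool_rot: [[0.128, -0.992, -0.001], [-0.992, -0.128, 0.001], [-0.001, 0.001, -1.0]]
ft_force: [-0.2, 0.0, -0.6]
grip_width: 0.0853
```

Run:
```python
from h import *
go(578,-173,118,-82.8)
im,W=shot("wrist","w1");print(cams.camera_info("wrist")["extrinsics"].round(3))
for nm,lo,hi in(("rim",.119,.13),("part",.111,.1185)):
    m=level(W,lo,hi,(.45,.71,-.3,-.05));print(nm,[(c.round(),a,rect(W[b][:,:2])) for b,c,a in blobs(m,150)])
```

```text
t 2.3 pos [ 578.6 -174.   249.5] yaw -82.63 | turn z 0.037 | x,y,z units [-0.027  0.012  3.288]
[[ 0.132 -0.943 -0.304  0.656]
 [-0.991 -0.125 -0.04  -0.164]
 [-0.     0.307 -0.952  0.374]
 [ 0.     0.     0.     1.   ]]
rim [(array([255., 129.]), np.int32(7733), array([ 594.5, -171.9,  191.1,  157.2,  -82.9])), (array([256., 277.]), np.int32(2056), array([ 489.5, -186.7,  167.1,   13.9,  -81.7]))]
part [(array([160., 166.]), np.int32(462), array([577.3, -88.4, 149.8,   1.3,   7.3])), (array([268., 193.]), np.int32(3619), array([ 577.7, -174.5,  171.4,  170. ,    7.1]))]
```

View pics/w1.png

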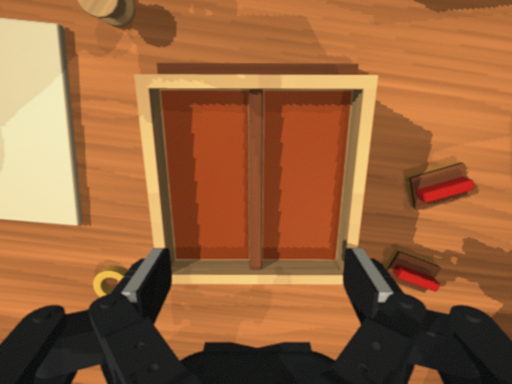

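Wrist view: top tray with its partition running vertically at (255,180), the jaws on either side of it, slab left and two red stamps right at (443,188) and (415,275). Descending to pinch.

Emit:
step_arm([
  {"xyz": [0, 0, 0.8], "turn": [0, 0, 0], "gripper": 1},
  {"xyz": [0, 0, 0.8], "turn": [0, 0, 0], "gripper": 1},
  {"xyz": [0, 0, 0.7], "turn": [0, 0, 0], "gripper": 1},
  {"xyz": [0, 0, 0.5], "turn": [0, 0, 0], "gripper": 0.5},
  {"xyz": [0, 0, 0.3], "turn": [0, 0, 0], "gripper": 0.2},
  {"xyz": [0, 0, 0.15], "turn": [0, 0, 0], "gripper": -0.2},
  {"xyz": [0, 0, 0], "turn": [0, 0, 0], "gripper": -1},
  {"xyz": [0, 0, 0], "turn": [0, 0, 0], "gripper": -1},
  {"xyz": [0, 0, 0], "turn": [0, 0, 0], "gripper": -1},
  {"xyz": [0, 0, 0], "turn": [0, 0, 0], "gripper": -1},
  {"xyz": [0, 0, 0], "turn": [0, 0, 0], "gripper": -1},
  {"xyz": [0, 0, 0], "turn": [0, 0, 0], "gripper": -1},
], squeeze=60)

```text
time_s: 3.32
position: [0.5793, -0.1728, 0.1218]
tool_rot: [[0.131, -0.991, 0.002], [-0.991, -0.131, -0.001], [0.001, -0.002, -1.0]]
ft_force: [-1.2, 2.7, 6.7]
grip_width: 0.01
```

Emit:
step_arm([
  {"xyz": [0, 0, -0.15], "turn": [0, 0, 0], "gripper": -1},
  {"xyz": [0, 0, -0.2], "turn": [0, 0, 0], "gripper": -1},
  {"xyz": [0, 0, -0.3], "turn": [0, 0, 0], "gripper": -1},
  {"xyz": [0, 0, -0.3], "turn": [0, 0, 0], "gripper": -1},
  {"xyz": [0, 0, 0], "turn": [0, 0, 0], "gripper": -1},
  {"xyz": [0, 0, 0], "turn": [0, 0, 0], "gripper": -1},
])

```text
time_s: 3.82
position: [0.5788, -0.173, 0.1587]
tool_rot: [[0.13, -0.991, 0.001], [-0.991, -0.13, -0.001], [0.001, -0.001, -1.0]]
ft_force: [0.3, -0.3, -3.2]
grip_width: 0.01
```

Run:
```python
from h import *
go(579,172,200)
im,W=shot("side","s2");cv2.imwrite("pics/s2c.png",cv2.resize(im[120:370,180:430,::-1],(600,600)))
```

```text
t 3.8 pos [ 578.8 -173.   158.7] yaw -82.51 | turn z -0.0 | x,y,z units [-8.551 -1.129 -1.032]
```

View pics/s2c.png

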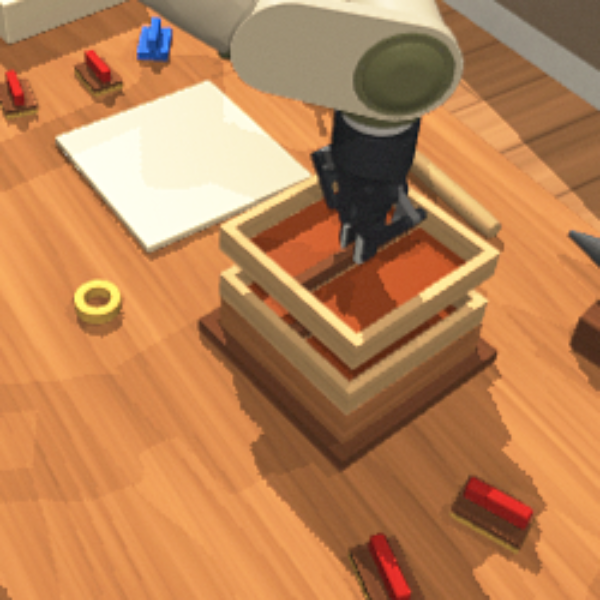

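The tray lifted cleanly and level; slab clear, stamps unmoved. Carrying it to the slab.

Emit:
step_arm([
  {"xyz": [-0.3, -0.04, -0.1], "turn": [0, 0, 0], "gripper": -1},
  {"xyz": [-0.5, -0.07, 0], "turn": [0, 0, 0], "gripper": -1},
  {"xyz": [-0.7, -0.09, 0], "turn": [0, 0, 0], "gripper": -1},
  {"xyz": [-0.8, -0.11, 0], "turn": [0, 0, 0], "gripper": -1},
  {"xyz": [-0.8, -0.11, 0], "turn": [0, 0, 0], "gripper": -1},
  {"xyz": [-0.8, -0.11, 0], "turn": [0, 0, 0], "gripper": -1},
  {"xyz": [-0.8, -0.11, 0], "turn": [0, 0, 0], "gripper": -1},
  {"xyz": [-0.8, -0.11, 0], "turn": [0, 0, 0], "gripper": -1},
  {"xyz": [-0.8, -0.11, 0], "turn": [0, 0, 0], "gripper": -1},
  {"xyz": [-0.8, -0.11, 0], "turn": [0, 0, 0], "gripper": -1},
  {"xyz": [-0.7, -0.09, 0.1], "turn": [0, 0, 0], "gripper": -1},
  {"xyz": [-0.46, -0.06, 0], "turn": [0, 0, 0], "gripper": -1},
  {"xyz": [-0.3, -0.04, 0], "turn": [0, 0, 0], "gripper": -1},
  {"xyz": [0, 0, 0], "turn": [0, 0, 0], "gripper": -1},
  {"xyz": [0, 0, 0], "turn": [0, 0, 0], "gripper": -1},
  {"xyz": [0, 0, 0], "turn": [0, 0, 0], "gripper": -1},
])

```text
time_s: 5.2
position: [0.5801, 0.1718, 0.1582]
tool_rot: [[0.13, -0.992, -0.0], [-0.992, -0.13, -0.0], [0.0, 0.0, -1.0]]
ft_force: [-0.5, 0.1, -3.1]
grip_width: 0.01
```

Run:
```python
from h import *
go(580,172.5,47.8)
for n in("side","scene"):
    im,W=shot(n,n+"3")
    m=level(W,.155,.166,(.45,.71,.05,.3));k=m
    print(n,"tray rim",[(a,rect(W[b][:,:2])) for b,c,a in blobs(m,60)],"z",np.nanmedian(W[m][:,2]))
    m=level(W,.086,.098,(.45,.71,-.3,-.05));print("tray_a rim",[(a,rect(W[b][:,:2])) for b,c,a in blobs(m,60)])
    m=level(W,.078,.0875,(.53,.63,-.24,-.1));print("tray_a part",[(a,rect(W[b][:,:2])) for b,c,a in blobs(m,60)])
```

```text
t 5.2 pos [580.1 171.8 158.2] yaw -82.55 | turn z -0.0 | x,y,z units [-1.90e-02  1.00e-03  2.76e+00]
side tray rim [(np.int32(729), array([578.8, 173.7, 199.1, 194.8, -82.3]))] z 0.16041323689954023
tray_a rim [(np.int32(1317), array([ 578.4, -172.4,  194.1,  192.8,    7.2]))]
tray_a part [(np.int32(181), array([ 579.9, -173. ,  100.2,   14.6,    6.1]))]
scene tray rim [(np.int32(1129), array([579.8, 169.8, 194.3, 191.9, -82.6]))] z 0.16035348300128283
tray_a rim [(np.int32(744), array([ 581. , -174.3,  194.3,  192. ,  -83.1]))]
tray_a part [(np.int32(146), array([ 580.5, -173.8,  100. ,   15.4,    5.9]))]
```

Emit:
step_arm([
  {"xyz": [0, 0, 0.4], "turn": [0, 0, 0], "gripper": -1},
  {"xyz": [0, 0, 0.6], "turn": [0, 0, 0], "gripper": -1},
  {"xyz": [0, 0, 0.6], "turn": [0, 0, 0], "gripper": -1},
  {"xyz": [0, 0, 0.5], "turn": [0, 0, 0], "gripper": -1},
  {"xyz": [0, 0, 0.3], "turn": [0, 0, 0], "gripper": -1},
  {"xyz": [0, 0, 0.15], "turn": [0, 0, 0], "gripper": -1},
  {"xyz": [0, 0, 0.08], "turn": [0, 0, 0], "gripper": -1},
  {"xyz": [0, 0, 0.05], "turn": [0, 0, 0], "gripper": -1},
  {"xyz": [0, 0, 0.05], "turn": [0, 0, 0], "gripper": -1},
  {"xyz": [0, 0, 0.03], "turn": [0, 0, 0], "gripper": -1},
  {"xyz": [0, 0, 0], "turn": [0, 0, 0], "gripper": -1},
  {"xyz": [0, 0, 0], "turn": [0, 0, 0], "gripper": -1},
])

```text
time_s: 6.3
position: [0.5803, 0.1726, 0.0484]
tool_rot: [[0.13, -0.991, 0.001], [-0.991, -0.13, 0.0], [0.0, -0.001, -1.0]]
ft_force: [0.5, 0.4, -4.2]
grip_width: 0.0105
```

Emit:
step_arm([
  {"xyz": [0, 0, 0.03], "turn": [0, 0, 0], "gripper": -1},
  {"xyz": [0, 0, 0], "turn": [0, 0, 0], "gripper": -1},
  {"xyz": [0, 0, 0.02], "turn": [0, 0, 0], "gripper": -1},
  {"xyz": [0, 0, 0], "turn": [0, 0, 0], "gripper": -1},
])

```text
time_s: 6.63
position: [0.5804, 0.1727, 0.0478]
tool_rot: [[0.131, -0.991, 0.002], [-0.991, -0.131, 0.0], [0.0, -0.002, -1.0]]
ft_force: [-5.3, -0.8, 11.1]
grip_width: 0.0098
```

Emit:
step_arm([
  {"xyz": [0, 0, 0], "turn": [0, 0, 0], "gripper": -0.5},
  {"xyz": [0, 0, 0], "turn": [0, 0, 0], "gripper": -0.1},
  {"xyz": [0, 0, 0], "turn": [0, 0, 0], "gripper": 0.2},
  {"xyz": [0, 0, 0], "turn": [0, 0, 0], "gripper": 0.2},
  {"xyz": [0, 0, 0], "turn": [0, 0, 0], "gripper": 0.2},
  {"xyz": [0, 0, -0.3], "turn": [0, 0, 0], "gripper": 0.2},
  {"xyz": [0, 0, -0.8], "turn": [0, 0, 0], "gripper": 0.2},
  {"xyz": [0, 0, -0.9], "turn": [0, 0, 0], "gripper": 0.2},
  {"xyz": [0, 0, -0.8], "turn": [0, 0, 0], "gripper": 0.2},
  {"xyz": [0.8, 0, -0.3], "turn": [0, 0, 0], "gripper": 0.2},
  {"xyz": [0.9, 0, 0], "turn": [0, 0, 0], "gripper": 0.2},
  {"xyz": [0.9, 0, 0], "turn": [0, 0, 0], "gripper": 0.2},
])

```text
time_s: 7.63
position: [0.594, 0.0688, 0.1712]
tool_rot: [[0.132, -0.991, 0.003], [-0.991, -0.132, -0.0], [0.001, -0.002, -1.0]]
ft_force: [0.5, -0.4, -0.8]
grip_width: 0.0513
```

Run:
```python
from h import *
go(579.5,-173.3,90.5)
im,W=shot("scene","sc4")
m=level(W,.043,.056,(.45,.71,.05,.3));print("b rim",[(a,rect(W[b][:,:2])) for b,c,a in blobs(m,60)],np.nanmedian(W[m][:,2]))
im,W=shot("side","sd4")
m=level(W,.043,.056,(.45,.71,.05,.3));print("b rim",[(a,rect(W[b][:,:2])) for b,c,a in blobs(m,60)],np.nanmedian(W[m][:,2]))
```

```text
t 7.6 pos [594.   68.8 171.2] yaw -82.4 | turn z -0.0 | x,y,z units [5.951 1.159 2.017]
b rim [(np.int32(1239), array([579.9, 171.2, 193.4, 192.1, -82.5]))] 0.049824934859124426
b rim [(np.int32(823), array([578.2, 172.1, 197. , 193.4, -82.5]))] 0.04955276455507357
```

Emit:
step_arm([
  {"xyz": [0.9, 0.17, 0], "turn": [0, 0, 0], "gripper": 0.2},
  {"xyz": [0.9, 0.17, 0], "turn": [0, 0, 0], "gripper": 0.2},
  {"xyz": [0.9, 0.17, 0], "turn": [0, 0, 0], "gripper": 0.2},
  {"xyz": [0.9, 0.17, 0], "turn": [0, 0, 0], "gripper": 0.2},
  {"xyz": [0.9, 0.17, 0], "turn": [0, 0, 0], "gripper": 0.2},
  {"xyz": [0.9, 0.17, 0.1], "turn": [0, 0, 0], "gripper": 0.2},
  {"xyz": [0.4, 0.1, 0.3], "turn": [0, 0, 0], "gripper": 0.2},
  {"xyz": [0.15, 0.04, 0.5], "turn": [0, 0, 0], "gripper": 0.2},
  {"xyz": [0, 0, 0.4], "turn": [0, 0, 0], "gripper": 0.2},
  {"xyz": [0, 0, 0.2], "turn": [0, 0, 0], "gripper": 0.2},
  {"xyz": [0, 0, 0], "turn": [0, 0, 0], "gripper": 0.2},
  {"xyz": [0, 0, 0], "turn": [0, 0, 0], "gripper": 0.2},
])

```text
time_s: 8.73
position: [0.579, -0.172, 0.1102]
tool_rot: [[0.131, -0.991, -0.0], [-0.991, -0.131, 0.0], [-0.0, 0.0, -1.0]]
ft_force: [0.1, 0.0, -0.4]
grip_width: 0.0513
```

Run:
```python
from h import *
go(579.5,-173.3,90.5,-82.8)
```

```text
t 8.7 pos [ 579.  -172.   110.2] yaw -82.46 | turn z 0.073 | x,y,z units [ 0.034 -0.008  0.492]
```

Emit:
step_arm([
  {"xyz": [0.03, 0, 0.3], "turn": [0, 0, 0.07], "gripper": 0.2},
  {"xyz": [0, 0, 0.19], "turn": [0, 0, 0], "gripper": 0},
  {"xyz": [0, 0, 0], "turn": [0, 0, 0], "gripper": -0.4},
  {"xyz": [0, 0, 0], "turn": [0, 0, 0], "gripper": -1},
  {"xyz": [0, 0, 0], "turn": [0, 0, 0], "gripper": -1},
  {"xyz": [0, 0, 0], "turn": [0, 0, 0], "gripper": -1},
  {"xyz": [0, 0, 0], "turn": [0, 0, 0], "gripper": -1},
  {"xyz": [0, 0, 0], "turn": [0, 0, 0], "gripper": -1},
])

```text
time_s: 9.4
position: [0.5792, -0.1737, 0.0912]
tool_rot: [[0.125, -0.992, 0.001], [-0.992, -0.125, -0.0], [0.001, -0.001, -1.0]]
ft_force: [-1.5, 0.7, 6.1]
grip_width: 0.0104
```

Run:
```python
from h import *
go(579.5,-173.3,90.5)
s=env.observe();print(s["ft_force"],s["grip_width"])
```

```text
t 9.4 pos [ 579.2 -173.7   91.2] yaw -82.82 | turn z -0.0 | x,y,z units [-0.008 -0.008  0.017]
[-1.54563164  0.6583915   6.09901135] 0.010390430023495387
```

Emit:
step_arm([
  {"xyz": [0, 0, -0.1], "turn": [0, 0, 0], "gripper": -1},
  {"xyz": [0, 0, -0.2], "turn": [0, 0, 0], "gripper": -1},
  {"xyz": [0, 0, -0.4], "turn": [0, 0, 0], "gripper": -1},
  {"xyz": [0, 0, -0.4], "turn": [0, 0, 0], "gripper": -1},
  {"xyz": [0, 0, -0.2], "turn": [0, 0, 0], "gripper": -1},
  {"xyz": [-0.3, -0.04, 0], "turn": [0, 0, 0], "gripper": -1},
  {"xyz": [-0.5, -0.07, 0], "turn": [0, 0, 0], "gripper": -1},
  {"xyz": [-0.7, -0.09, 0], "turn": [0, 0, 0], "gripper": -1},
  {"xyz": [-0.8, -0.1, 0], "turn": [0, 0, 0], "gripper": -1},
  {"xyz": [-0.8, -0.1, 0], "turn": [0, 0, 0], "gripper": -1},
  {"xyz": [-0.8, -0.1, 0], "turn": [0, 0, 0], "gripper": -1},
  {"xyz": [-0.8, -0.1, 0], "turn": [0, 0, 0], "gripper": -1},
  {"xyz": [-0.8, -0.1, 0], "turn": [0, 0, 0], "gripper": -1},
  {"xyz": [-0.8, -0.1, 0], "turn": [0, 0, 0], "gripper": -1},
  {"xyz": [-0.8, -0.1, 0], "turn": [0, 0, 0], "gripper": -1},
  {"xyz": [-0.7, -0.09, 0], "turn": [0, 0, 0], "gripper": -1},
  {"xyz": [-0.46, -0.06, 0], "turn": [0, 0, 0], "gripper": -1},
  {"xyz": [-0.3, -0.04, 0], "turn": [0, 0, 0], "gripper": -1},
  {"xyz": [0, 0, 0], "turn": [0, 0, 0], "gripper": -1},
  {"xyz": [0, 0, 0], "turn": [0, 0, 0], "gripper": -1},
])

```text
time_s: 11.07
position: [0.5789, 0.1716, 0.1417]
tool_rot: [[0.126, -0.992, -0.001], [-0.992, -0.126, -0.0], [0.0, 0.001, -1.0]]
ft_force: [0.3, -1.0, -3.5]
grip_width: 0.0101
```

Run:
```python
from h import *
go(580.4,172.7,79.8)
for n in("side","scene"):
    im,W=shot(n,n+"5")
    m=level(W,.135,.155,(.45,.71,.05,.3))
    print(n,"tray a rim",[(a,rect(W[b][:,:2])) for b,c,a in blobs(m,60)],"z",np.nanmedian(W[m][:,2]))
    m=level(W,.052,.067,(.45,.71,-.3,-.05));print("well rim",[(a,rect(W[b][:,:2])) for b,c,a in blobs(m,60)],np.nanmedian(W[m][:,2]))
    m=level(W,.044,.055,(.45,.71,.05,.3));print("b rim",[(a,rect(W[b][:,:2])) for b,c,a in blobs(m,60)])
    stamps(im,W)
a=cv2.imread("pics/scene5.png");b=cv2.imread("pics/side5.png");cv2.imwrite("pics/b5.png",np.hstack([a[50:330,120:420],b[80:360,170:470]]))
```

```text
t 11.1 pos [578.9 171.6 141.7] yaw -82.78 | turn z -0.0 | x,y,z units [-0.022 -0.04   1.548]
side tray a rim [(np.int32(841), array([579.5, 171.8, 194.9, 194.5,   6.7])), (np.int32(71), array([579.1, 171.7,  38.7,  31.8,  47.7]))] z 0.14227634740881961
well rim [(np.int32(1656), array([ 580.7, -172.5,  195.1,  193.6,    7. ]))] 0.05916167115884352
b rim [(np.int32(518), array([579.1, 171.9, 195.9, 193.6,   7. ]))]
red px [186. 156.] 69 z med 33.7 rect [445.7 394.3  63.3  14.8  79.8]
red px [387. 329.] 285 z med 32.2 rect [ 577.2 -405.2   59.2   15.7  -65.2]
red px [342. 357.] 261 z med 33.3 rect [ 451.5 -407.2   59.6   15.1   75.8]
scene tray a rim [(np.int32(1222), array([580.8, 169.8, 192.9, 191.4, -82.7]))] z 0.14204515883568453
well rim [(np.int32(885), array([ 581.9, -174.5,  197. ,  191.6,  -83. ]))] 0.05868576749843357
b rim [(np.int32(656), array([579.9, 172.3, 191.3, 189.9,   7.4]))]
red px [213.  78.] 77 z med 32.4 rect [ 454.2 -406.8   57.4   14.    76. ]
red px [177.  91.] 110 z med 31.1 rect [ 577.2 -403.7   58.8   18.7  -65.9]
red px [341. 294.] 170 z med 33.2 rect [449.3 397.6  56.9  14.7  79.6]
red px [296. 311.] 181 z med 33.1 rect [569.  387.5  56.4  13.8  88.8]
```

View pics/b5.png

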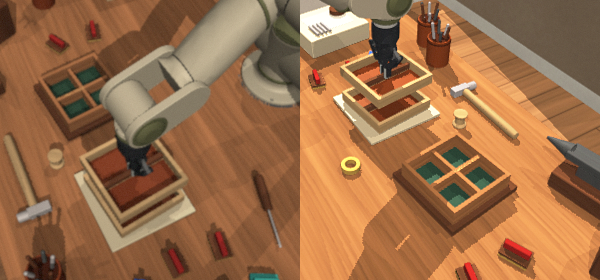

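Both views: tray_a held level over tray_b on the slab, the well tray open in its plinth with four empty green wells. Nesting tray_a.

Emit:
step_arm([
  {"xyz": [-0.02, 0.01, 0.4], "turn": [0, 0, 0], "gripper": -1},
  {"xyz": [0, 0, 0.45], "turn": [0, 0, 0], "gripper": -1},
  {"xyz": [0, 0, 0.25], "turn": [0, 0, 0], "gripper": -1},
  {"xyz": [0, 0, 0.15], "turn": [0, 0, 0], "gripper": -1},
  {"xyz": [0, 0, 0.08], "turn": [0, 0, 0], "gripper": -1},
  {"xyz": [0, 0, 0.06], "turn": [0, 0, 0], "gripper": -1},
  {"xyz": [0, 0, 0.05], "turn": [0, 0, 0], "gripper": -1},
  {"xyz": [0, 0, 0.03], "turn": [0, 0, 0], "gripper": -1},
  {"xyz": [0, 0, 0.02], "turn": [0, 0, 0], "gripper": -1},
  {"xyz": [0, 0, 0], "turn": [0, 0, 0], "gripper": -1},
  {"xyz": [0, 0, 0], "turn": [0, 0, 0], "gripper": -1},
])

```text
time_s: 12.08
position: [0.579, 0.1722, 0.083]
tool_rot: [[0.125, -0.992, 0.0], [-0.992, -0.125, 0.0], [0.0, -0.0, -1.0]]
ft_force: [0.0, 0.7, -5.2]
grip_width: 0.0104
```

Emit:
step_arm([
  {"xyz": [0, 0, 0.02], "turn": [0, 0, 0], "gripper": -1},
  {"xyz": [0, 0, 0], "turn": [0, 0, 0], "gripper": -1},
  {"xyz": [0, 0, 0.02], "turn": [0, 0, 0], "gripper": -1},
  {"xyz": [0, 0, 0], "turn": [0, 0, 0], "gripper": -1},
])

```text
time_s: 12.42
position: [0.579, 0.1722, 0.0812]
tool_rot: [[0.125, -0.992, 0.0], [-0.992, -0.125, 0.0], [-0.0, -0.0, -1.0]]
ft_force: [-0.3, 0.3, -3.4]
grip_width: 0.0101
```

Emit:
step_arm([
  {"xyz": [0, 0, 0.02], "turn": [0, 0, 0], "gripper": -1},
  {"xyz": [0, 0, 0], "turn": [0, 0, 0], "gripper": -1},
  {"xyz": [0, 0, 0], "turn": [0, 0, 0], "gripper": -1},
])

```text
time_s: 12.67
position: [0.579, 0.1722, 0.0812]
tool_rot: [[0.125, -0.992, 0.001], [-0.992, -0.125, 0.0], [0.0, -0.001, -1.0]]
ft_force: [-2.9, -0.4, 5.9]
grip_width: 0.0097
```

Emit:
step_arm([
  {"xyz": [0, 0, 0], "turn": [0, 0, 0], "gripper": -0.5},
  {"xyz": [0, 0, 0], "turn": [0, 0, 0], "gripper": -0.1},
  {"xyz": [0, 0, 0], "turn": [0, 0, 0], "gripper": 0.1},
  {"xyz": [0, 0, 0], "turn": [0, 0, 0], "gripper": 0.1},
  {"xyz": [0, 0, -0.3], "turn": [0, 0, 0], "gripper": 0.1},
  {"xyz": [0, 0, -0.8], "turn": [0, 0, 0], "gripper": 0.1},
  {"xyz": [0, 0, -0.9], "turn": [0, 0, -0.5], "gripper": 0.1},
  {"xyz": [0, 0, -0.5], "turn": [0, 0, -1], "gripper": 0.1},
  {"xyz": [0, 0, 0], "turn": [0, 0, -1], "gripper": 0.1},
  {"xyz": [0, 0, 0], "turn": [0, 0, -1], "gripper": 0.1},
  {"xyz": [0, 0, 0], "turn": [0, 0, -1], "gripper": 0.1},
  {"xyz": [0, 0, 0], "turn": [0, 0, -1], "gripper": 0.1},
  {"xyz": [0, 0, 0], "turn": [0, 0, -1], "gripper": 0.1},
  {"xyz": [0, 0, 0], "turn": [0, 0, -1], "gripper": 0.1},
  {"xyz": [0, 0, 0], "turn": [0, 0, -1], "gripper": 0.1},
  {"xyz": [0, 0, 0], "turn": [0, 0, -1], "gripper": 0.1},
  {"xyz": [0, 0, 0], "turn": [0, 0, -1], "gripper": 0.1},
  {"xyz": [0, 0, 0], "turn": [0, 0, -1], "gripper": 0.1},
  {"xyz": [0, 0, 0], "turn": [0, 0, -1], "gripper": 0.1},
  {"xyz": [0, 0, 0], "turn": [0, 0, -1], "gripper": 0.1},
])

```text
time_s: 14.33
position: [0.5789, 0.1722, 0.1802]
tool_rot: [[0.935, -0.354, 0.0], [-0.354, -0.935, 0.0], [0.0, -0.0, -1.0]]
ft_force: [0.4, 0.9, 0.2]
grip_width: 0.0471
```

Emit:
step_arm([
  {"xyz": [0, 0, 0], "turn": [0, 0, -1], "gripper": 0.1},
  {"xyz": [0, 0, 0], "turn": [0, 0, -1], "gripper": 0.1},
  {"xyz": [0, 0, 0], "turn": [0, 0, -1], "gripper": 0.1},
  {"xyz": [0, 0, 0], "turn": [0, 0, -1], "gripper": 0.1},
  {"xyz": [0, 0, 0], "turn": [0, 0, -0.3], "gripper": 0.1},
  {"xyz": [0, 0, 0], "turn": [0, 0, 0], "gripper": 0.1},
])

```text
time_s: 14.83
position: [0.5789, 0.1722, 0.1802]
tool_rot: [[1.0, -0.022, -0.0], [-0.022, -1.0, 0.0], [-0.0, 0.0, -1.0]]
ft_force: [0.5, -0.4, -0.3]
grip_width: 0.047
```

Run:
```python
from h import *
go(567.5,386.3,120,-1.2)
for n in("side","scene"):
    im,W=shot(n,n+"6")
    m=level(W,.073,.091,(.45,.71,.05,.3))
    print(n,"tray a rim",[(a,rect(W[b][:,:2])) for b,c,a in blobs(m,60)],"z",np.nanmedian(W[m][:,2]))
    m=level(W,.014,.022,(.45,.71,-.3,-.05));print("plinth",[(a,rect(W[b][:,:2])) for b,c,a in blobs(m,60)])
    m=level(W,.044,.057,(.52,.64,-.24,-.11));print("partitions",[(a,rect(W[b][:,:2])) for b,c,a in blobs(m,60)])
    stamps(im,W)
```

```text
t 14.8 pos [578.9 172.2 180.2] yaw -1.27 | turn z -0.014 | x,y,z units [-0.398 -5.346  1.506]
side tray a rim [(np.int32(1065), array([578.6, 172.6, 197.2, 193.3, -83.4]))] z 0.0812080475548792
plinth [(np.int32(368), array([ 630.7, -110.4,   63.1,   60.5,  -83. ])), (np.int32(405), array([ 542.8, -121. ,   61.6,   57.1,  -83.8])), (np.int32(413), array([ 642.4, -199.6,   62.9,   57.2,  -84.5])), (np.int32(1164), array([ 580.2, -173.6,  224.7,  223. ,    7. ])), (np.int32(452), array([ 553.3, -210.1,   61.4,   56.8,  -83.3]))]
partitions [(np.int32(456), array([ 578.6, -174.2,   99.2,   93.7,   54.6]))]
red px [221. 147.] 79 z med 32.5 rect [565.9 386.9  60.7  15.8  89.5]
red px [186. 156.] 68 z med 33.5 rect [445.6 395.8  63.8  14.2  79.8]
red px [387. 329.] 285 z med 32.2 rect [ 576.9 -405.2   59.3   16.7  -65. ]
red px [342. 357.] 261 z med 33.3 rect [ 451.6 -407.6   58.4   15.1   75.1]
scene tray a rim [(np.int32(1284), array([580.8, 171.1, 192.2, 192. , -82.7]))] z 0.08116827747355604
plinth [(np.int32(290), array([ 538.8, -240.6,   69.4,   59.5,    6.4])), (np.int32(338), array([ 628.2, -228.9,   72.7,   58.3,    5.7])), (np.int32(627), array([ 613.5, -169.9,  225. ,  159.4,  -82.6])), (np.int32(154), array([ 544.5, -150.5,   53.6,   37. ,  -83.8])), (np.int32(347), array([ 617.3, -141.2,   71.4,   54.7,    8.8]))]
partitions [(np.int32(303), array([ 582.8, -175.4,  102.5,   88.8,   55.3]))]
red px [213.  79.] 72 z med 33.1 rect [ 454.  -405.7   56.7   13.5   75.3]
red px [177.  91.] 106 z med 32.2 rect [ 579.9 -403.4   60.7   16.9  -65.5]
red px [341. 294.] 172 z med 32.8 rect [448.8 396.5  58.6  15.   80.3]
red px [296. 311.] 182 z med 33.0 rect [568.8 387.6  57.4  14.6 -89.9]
```

Emit:
step_arm([
  {"xyz": [0, -0.5, 0.2], "turn": [0, 0, 0], "gripper": 0.1},
  {"xyz": [-0.1, -0.9, 0.2], "turn": [0, 0, 0], "gripper": 0.1},
  {"xyz": [-0.1, -0.9, 0.2], "turn": [0, 0, 0], "gripper": 0.1},
  {"xyz": [-0.1, -0.9, 0.2], "turn": [0, 0, 0], "gripper": 0.1},
  {"xyz": [-0.1, -0.9, 0.2], "turn": [0, 0, 0], "gripper": 0.1},
  {"xyz": [0, -0.8, 0.2], "turn": [0, 0, 0], "gripper": 0.1},
  {"xyz": [0, -0.46, 0.2], "turn": [0, 0, 0], "gripper": 0.1},
  {"xyz": [0, 0, 0.1], "turn": [0, 0, 0], "gripper": 0.1},
  {"xyz": [0, 0, 0], "turn": [0, 0, 0], "gripper": 0.1},
  {"xyz": [0, 0, 0], "turn": [0, 0, 0], "gripper": 0.1},
])

```text
time_s: 15.77
position: [0.5676, 0.3861, 0.1203]
tool_rot: [[1.0, -0.023, -0.0], [-0.023, -1.0, -0.0], [-0.0, 0.0, -1.0]]
ft_force: [-0.8, -0.2, 0.8]
grip_width: 0.0468
```

Run:
```python
from h import *
im,W=shot("wrist","w7");stamps(im,W);go(567.5,387,36,-1)
```

```text
red px [100. 190.] 1907 z med 33.7 rect [448.2 396.5  59.5  13.9  78.9]
red px [257. 200.] 1403 z med 34.2 rect [567.5 386.5  59.6  13.7  89.2]
t 15.8 pos [567.9 385.9 120.8] yaw -1.33 | turn z -0.073 | x,y,z units [-0.011 -0.027  2.119]
```

View pics/w7.png

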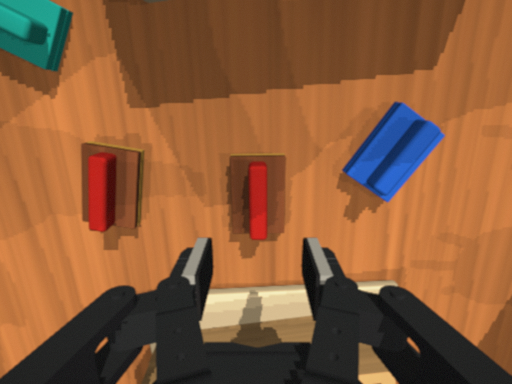

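Wrist crop: the chosen red stamp at (257,200) lies between the jaws, a second red one at (100,190); blue (395,150) and turquoise (30,30) are the decoys. Grasping.

Emit:
step_arm([
  {"xyz": [0, -0.02, 0.6], "turn": [0, 0, -0.07], "gripper": 0.1},
  {"xyz": [0, 0, 0.7], "turn": [0, 0, 0], "gripper": 0.1},
  {"xyz": [0, 0, 0.5], "turn": [0, 0, 0], "gripper": 0.1},
  {"xyz": [0, 0, 0.32], "turn": [0, 0, 0], "gripper": 0},
  {"xyz": [0, 0, 0], "turn": [0, 0, 0], "gripper": -0.4},
  {"xyz": [0, 0, 0], "turn": [0, 0, 0], "gripper": -1},
  {"xyz": [0, 0, 0], "turn": [0, 0, 0], "gripper": -1},
  {"xyz": [0, 0, 0], "turn": [0, 0, 0], "gripper": -1},
  {"xyz": [0, 0, 0], "turn": [0, 0, 0], "gripper": -1},
  {"xyz": [0, 0, 0], "turn": [0, 0, 0], "gripper": -1},
])

```text
time_s: 16.65
position: [0.5682, 0.3878, 0.0371]
tool_rot: [[1.0, -0.016, 0.002], [-0.016, -1.0, 0.001], [0.002, -0.001, -1.0]]
ft_force: [-0.3, -2.0, 5.4]
grip_width: 0.0125
```

Emit:
step_arm([
  {"xyz": [0, 0, -0.2], "turn": [0, 0, 0], "gripper": -1},
  {"xyz": [0, 0, -0.6], "turn": [0, 0, 0], "gripper": -1},
  {"xyz": [0, 0, -0.8], "turn": [0, 0, 0], "gripper": -1},
  {"xyz": [0, 0, -0.8], "turn": [0, 0, 0], "gripper": -1},
  {"xyz": [0, 0, -0.8], "turn": [0, 0, -0.6], "gripper": -1},
  {"xyz": [0, 0, -0.4], "turn": [0, 0, -0.8], "gripper": -1},
  {"xyz": [0, 0, 0], "turn": [0, 0, -0.35], "gripper": -1},
  {"xyz": [0, 0, 0], "turn": [0, 0, 0], "gripper": -1},
])

```text
time_s: 17.32
position: [0.5676, 0.3879, 0.1812]
tool_rot: [[0.992, 0.125, 0.002], [0.125, -0.992, 0.001], [0.002, -0.001, -1.0]]
ft_force: [0.1, 0.5, -2.6]
grip_width: 0.0124
```

Run:
```python
from h import *
s=env.observe();print(s["ft_force"],s["grip_width"])
go(619.2,-123.4,150,7.0);go(530,-134.3,150,7.0)
```

```text
[ 0.10588748  0.50841796 -2.61752557] 0.012437378626211353
t 17.3 pos [567.6 387.9 181.2] yaw 7.17 | turn z 0.037 | x,y,z units [-0.277 12.844  0.78 ]
t 17.3 pos [567.6 387.9 181.2] yaw 7.17 | turn z 0.037 | x,y,z units [-2.523 12.843  0.78 ]
```

Emit:
step_arm([
  {"xyz": [0, 0.4, 0], "turn": [0, 0, 0.04], "gripper": -1},
  {"xyz": [-0.02, 0.7, 0], "turn": [0, 0, 0], "gripper": -1},
  {"xyz": [-0.02, 0.9, 0], "turn": [0, 0, 0], "gripper": -1},
  {"xyz": [-0.02, 0.9, 0], "turn": [0, 0, 0], "gripper": -1},
  {"xyz": [-0.02, 0.9, 0], "turn": [0, 0, 0], "gripper": -1},
  {"xyz": [-0.02, 0.9, 0], "turn": [0, 0, 0], "gripper": -1},
  {"xyz": [-0.02, 0.9, 0], "turn": [0, 0, 0], "gripper": -1},
  {"xyz": [-0.02, 0.9, 0], "turn": [0, 0, 0], "gripper": -1},
  {"xyz": [-0.02, 0.9, 0], "turn": [0, 0, 0], "gripper": -1},
  {"xyz": [-0.02, 0.9, 0], "turn": [0, 0, 0], "gripper": -1},
  {"xyz": [-0.02, 0.9, 0], "turn": [0, 0, 0], "gripper": -1},
  {"xyz": [-0.02, 0.9, 0], "turn": [0, 0, 0], "gripper": -1},
  {"xyz": [-0.02, 0.9, 0], "turn": [0, 0, 0], "gripper": -1},
  {"xyz": [-0.02, 0.9, 0.2], "turn": [0, 0, 0], "gripper": -1},
  {"xyz": [-0.02, 0.6, 0.3], "turn": [0, 0, 0], "gripper": -1},
  {"xyz": [0, 0.35, 0.3], "turn": [0, 0, 0], "gripper": -1},
  {"xyz": [0, 0, 0], "turn": [0, 0, 0], "gripper": -1},
  {"xyz": [0, 0, 0], "turn": [0, 0, 0], "gripper": -1},
])

```text
time_s: 18.82
position: [0.6179, -0.1234, 0.1463]
tool_rot: [[0.993, 0.119, -0.003], [0.119, -0.993, 0.002], [-0.003, -0.002, -1.0]]
ft_force: [-0.4, 1.0, -1.2]
grip_width: 0.0125
```

Run:
```python
from h import *
go(619.2,-123.4,53.3,7.0)
im,W=shot("wrist","w8")
m=level(W,.044,.056,(.48,.68,-.28,-.07));print("part",[(c.round(),a,rect(W[b][:,:2])) for b,c,a in blobs(m,100)])
m=level(W,.056,.066,(.4,.75,-.35,.0));print("rim",[(c.round(),a,rect(W[b][:,:2])) for b,c,a in blobs(m,100)])
m=level(W,.012,.02,(.48,.68,-.28,-.07));print("floors",[(c.round(),a,rect(W[b][:,:2])) for b,c,a in blobs(m,200)])
```

```text
t 18.8 pos [ 617.9 -123.4  146.3] yaw 6.86 | turn z -0.031 | x,y,z units [0.033 0.005 2.324]
part [(array([197., 138.]), np.int32(506), array([ 5.662e+02, -8.100e+01,  1.734e+02,  5.000e-01,  7.300e+00])), (array([157., 231.]), np.int32(4508), array([ 540.9, -167.1,  142.3,   94.7,  -82.8])), (array([308., 225.]), np.int32(497), array([ 656.8, -135.2,  108.3,   10.1,  -82.8])), (array([256., 336.]), np.int32(398), array([ 632.9, -254.1,   37.3,    3. ,    7.4]))]
rim [(array([190., 189.]), np.int32(8481), array([ 578.2, -156.7,  191.2,  153.7,    7.3])), (array([257., 343.]), np.int32(171), array([ 632.9, -254.7,   36.8,    3.8,    7.1]))]
floors [(array([164., 124.]), np.int32(2132), array([555.6, -73.6, 153.5,  14. ,   6.8])), (array([333., 153.]), np.int32(215), array([679.2, -90.3,  43.2,   9.9, -75.7])), (array([154., 193.]), np.int32(6383), array([ 526.8, -140.9,   73.5,   72.9,    7. ])), (array([264., 173.]), np.int32(2922), array([ 620.4, -128.9,   80.4,   72.5,    7.5])), (array([160., 274.]), np.int32(1975), array([ 538.1, -229.3,   72.8,   45.5,    6.8]))]
```

View pics/w8.png

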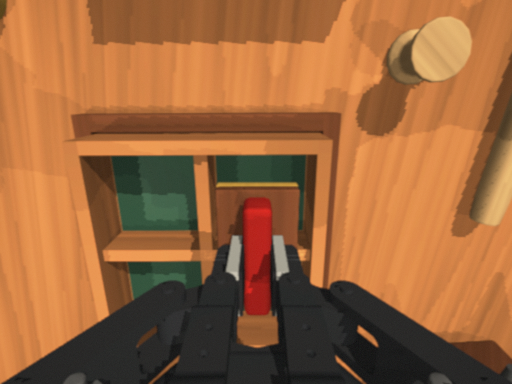

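Wrist view: stamp held upright, brass down, over the far-left well (well interior around (262,170)); partitions at (205,200) and (150,245). Lowering.

Emit:
step_arm([
  {"xyz": [0.03, -0.005, 0.5], "turn": [0, 0, 0], "gripper": -1},
  {"xyz": [0, 0, 0.6], "turn": [0, 0, 0], "gripper": -1},
  {"xyz": [0, 0, 0.5], "turn": [0, 0, 0], "gripper": -1},
  {"xyz": [0, 0, 0.35], "turn": [0, 0, 0], "gripper": -1},
  {"xyz": [0, 0, 0.2], "turn": [0, 0, 0], "gripper": -1},
  {"xyz": [0, 0, 0.1], "turn": [0, 0, 0], "gripper": -1},
  {"xyz": [0, 0, 0.04], "turn": [0, 0, 0], "gripper": -1},
  {"xyz": [0, 0, 0.03], "turn": [0, 0, 0], "gripper": -1},
  {"xyz": [0, 0, 0], "turn": [0, 0, 0], "gripper": -1},
  {"xyz": [0, 0, 0], "turn": [0, 0, 0], "gripper": -1},
])

```text
time_s: 19.7
position: [0.6199, -0.1236, 0.0556]
tool_rot: [[0.993, 0.121, 0.001], [0.121, -0.993, -0.001], [0.001, 0.001, -1.0]]
ft_force: [0.3, 0.1, -2.0]
grip_width: 0.0126
```

Emit:
step_arm([
  {"xyz": [0, 0, 0.03], "turn": [0, 0, 0], "gripper": -1},
  {"xyz": [0, 0, 0], "turn": [0, 0, 0], "gripper": -1},
  {"xyz": [0, 0, 0.02], "turn": [0, 0, 0], "gripper": -1},
  {"xyz": [0, 0, 0], "turn": [0, 0, 0], "gripper": -1},
])

```text
time_s: 20.03
position: [0.6197, -0.1237, 0.0531]
tool_rot: [[0.993, 0.12, 0.0], [0.12, -0.993, -0.0], [0.0, 0.0, -1.0]]
ft_force: [-0.6, 1.4, 1.6]
grip_width: 0.0125
```

Emit:
step_arm([
  {"xyz": [0, 0, 0], "turn": [0, 0, 0], "gripper": -0.6},
  {"xyz": [0, 0, 0], "turn": [0, 0, 0], "gripper": -0.4},
  {"xyz": [0, 0, 0], "turn": [0, 0, 0], "gripper": -0.3},
  {"xyz": [0, 0, 0], "turn": [0, 0, 0], "gripper": -0.3},
  {"xyz": [0, 0, -0.4], "turn": [0, 0, 0], "gripper": -0.3},
  {"xyz": [0, 0, -0.8], "turn": [0, 0, 0], "gripper": -0.3},
  {"xyz": [0, 0, -0.9], "turn": [0, 0, 0.95], "gripper": 0.1},
  {"xyz": [0, 0, -0.8], "turn": [0, 0, 1], "gripper": 0.1},
  {"xyz": [0, 0, -0.4], "turn": [0, 0, 1], "gripper": 0.1},
  {"xyz": [0, 0, 0], "turn": [0, 0, 1], "gripper": 0.1},
])

```text
time_s: 20.87
position: [0.6209, -0.124, 0.1895]
tool_rot: [[0.98, -0.198, 0.008], [-0.198, -0.98, -0.003], [0.008, 0.001, -1.0]]
ft_force: [0.3, -0.1, 0.4]
grip_width: 0.0466
```

Emit:
step_arm([
  {"xyz": [-0.395, -0.702, 0], "turn": [0, 0, 0], "gripper": 0.1},
  {"xyz": [-0.395, -0.702, 0], "turn": [0, 0, 0], "gripper": 0.1},
  {"xyz": [-0.395, -0.702, 0], "turn": [0, 0, 0], "gripper": 0.1},
  {"xyz": [-0.395, -0.702, 0], "turn": [0, 0, 0], "gripper": 0.1},
  {"xyz": [-0.395, -0.702, 0], "turn": [0, 0, 0], "gripper": 0.1},
  {"xyz": [-0.395, -0.702, 0], "turn": [0, 0, 0], "gripper": 0.1},
  {"xyz": [-0.395, -0.702, 0], "turn": [0, 0, 0], "gripper": 0.1},
  {"xyz": [-0.395, -0.702, 0], "turn": [0, 0, 0], "gripper": 0.1},
  {"xyz": [-0.395, -0.702, 0], "turn": [0, 0, 0], "gripper": 0.1},
  {"xyz": [-0.395, -0.702, 0], "turn": [0, 0, 0], "gripper": 0.1},
  {"xyz": [-0.395, -0.702, 0], "turn": [0, 0, 0], "gripper": 0.1},
  {"xyz": [-0.395, -0.702, 0], "turn": [0, 0, 0], "gripper": 0.1},
  {"xyz": [-0.395, -0.702, 0], "turn": [0, 0, 0], "gripper": 0.1},
  {"xyz": [-0.395, -0.702, 0.2], "turn": [0, 0, 0], "gripper": 0.1},
  {"xyz": [-0.395, -0.702, 0.3], "turn": [0, 0, 0], "gripper": 0.1},
  {"xyz": [-0.395, -0.702, 0.4], "turn": [0, 0, 0], "gripper": 0.1},
  {"xyz": [-0.395, -0.702, 0.4], "turn": [0, 0, 0], "gripper": 0.1},
  {"xyz": [0, 0, 0.2], "turn": [0, 0, 0], "gripper": 0.1},
  {"xyz": [0, 0, 0], "turn": [0, 0, 0], "gripper": 0.1},
  {"xyz": [0, 0, 0], "turn": [0, 0, 0], "gripper": 0.1},
])

```text
time_s: 22.53
position: [0.4488, 0.3965, 0.1247]
tool_rot: [[0.981, -0.194, -0.0], [-0.194, -0.981, -0.001], [-0.0, 0.001, -1.0]]
ft_force: [0.0, -0.5, 0.4]
grip_width: 0.0468
```

Run:
```python
from h import *
go(448.2,396.5,36,-11.1)
im,W=shot("wrist");stamps(im,W)
for n in("side","scene"):
    im,W=shot(n,n+"9");print(n);stamps(im,W);stamps(im,W,.045,.056)
cv2.imwrite("pics/side9c.png",cv2.imread("pics/side9.png")[150:384,180:480])
```

```text
t 22.5 pos [448.8 396.5 124.7] yaw -11.18 | turn z -0.017 | x,y,z units [-1.500e-02  2.000e-03  2.217e+00]
red px [256. 199.] 1352 z med 34.1 rect [447.6 396.7  59.3  13.5  79.3]
side
red px [186. 156.] 68 z med 33.6 rect [445.1 394.8  60.   13.6  81.6]
red px [325. 235.] 174 z med 48.2 rect [ 624.1 -116.1   71.    30.1  -86.9]
red px [387. 329.] 286 z med 32.1 rect [ 576.8 -405.3   59.3   17.5  -66.5]
red px [342. 357.] 261 z med 33.4 rect [ 451.7 -406.8   60.8   14.6   74.8]
red px [325. 235.] 174 z med 48.2 rect [ 617.1 -124.4   59.4   16.4  -85.7]
scene
red px [212.  79.] 75 z med 32.7 rect [ 454.6 -405.6   58.2   13.9   76. ]
red px [176.  91.] 108 z med 31.4 rect [ 580.3 -404.3   62.3   16.3  -65.1]
red px [196. 156.] 107 z med 49.2 rect [ 617.2 -128.6   54.8   20.9  -83.7]
red px [342. 296.] 134 z med 33.1 rect [449.9 401.9  48.   13.9  78.1]
red px [196. 156.] 107 z med 49.2 rect [ 619.7 -123.5   58.2   15.2  -80.7]
```

View pics/side9c.png

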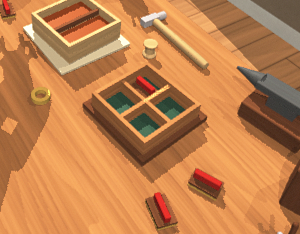

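Stamp 1 lies flat in the well (crop 147,85); the trays are nested on the slab. Grasping stamp 2.

Emit:
step_arm([
  {"xyz": [-0.02, 0, 0.7], "turn": [0, 0, 0], "gripper": 0.1},
  {"xyz": [0, 0, 0.7], "turn": [0, 0, 0], "gripper": 0.1},
  {"xyz": [0, 0, 0.5], "turn": [0, 0, 0], "gripper": 0.1},
  {"xyz": [0, 0, 0.32], "turn": [0, 0, 0], "gripper": 0},
  {"xyz": [0, 0, 0], "turn": [0, 0, 0], "gripper": -0.4},
  {"xyz": [0, 0, 0], "turn": [0, 0, 0], "gripper": -1},
  {"xyz": [0, 0, 0], "turn": [0, 0, 0], "gripper": -1},
  {"xyz": [0, 0, 0], "turn": [0, 0, 0], "gripper": -1},
  {"xyz": [0, 0, 0], "turn": [0, 0, 0], "gripper": -1},
  {"xyz": [0, 0, 0], "turn": [0, 0, 0], "gripper": -1},
])

```text
time_s: 23.52
position: [0.4486, 0.3971, 0.0372]
tool_rot: [[0.981, -0.194, 0.002], [-0.194, -0.981, 0.001], [0.002, -0.001, -1.0]]
ft_force: [-0.7, -2.4, 6.9]
grip_width: 0.0124
```

Emit:
step_arm([
  {"xyz": [0, 0, -0.2], "turn": [0, 0, 0], "gripper": -1},
  {"xyz": [0, 0, -0.6], "turn": [0, 0, 0], "gripper": -1},
  {"xyz": [0, 0, -0.8], "turn": [0, 0, 0], "gripper": -1},
  {"xyz": [0, 0, -0.8], "turn": [0, 0, -0.5], "gripper": -1},
  {"xyz": [0, 0, -0.8], "turn": [0, 0, -0.9], "gripper": -1},
  {"xyz": [0, 0, -0.4], "turn": [0, 0, -1], "gripper": -1},
  {"xyz": [0, 0, 0], "turn": [0, 0, -0.9], "gripper": -1},
  {"xyz": [0, 0, 0], "turn": [0, 0, -0.65], "gripper": -1},
  {"xyz": [0, 0, 0], "turn": [0, 0, 0], "gripper": -1},
])

```text
time_s: 24.27
position: [0.4476, 0.397, 0.1806]
tool_rot: [[0.992, 0.122, 0.0], [0.122, -0.992, 0.0], [0.0, -0.0, -1.0]]
ft_force: [-0.4, 0.1, -1.9]
grip_width: 0.0124
```

Run:
```python
from h import *
s=env.observe();print(s["ft_force"],s["grip_width"])
go(530,-134.3,150,7.0)
```

```text
[-0.40306868  0.13354398 -1.89109772] 0.01240536366549183
t 24.3 pos [447.6 397.  180.6] yaw 7.03 | turn z 0.007 | x,y,z units [ 0.425 13.434  0.766]
```

Emit:
step_arm([
  {"xyz": [0.03, 0.4, 0], "turn": [0, 0, 0], "gripper": -1},
  {"xyz": [0.03, 0.7, 0], "turn": [0, 0, 0], "gripper": -1},
  {"xyz": [0.03, 0.9, 0], "turn": [0, 0, 0], "gripper": -1},
  {"xyz": [0.03, 0.9, 0], "turn": [0, 0, 0], "gripper": -1},
  {"xyz": [0.03, 0.9, 0], "turn": [0, 0, 0], "gripper": -1},
  {"xyz": [0.03, 0.9, 0], "turn": [0, 0, 0], "gripper": -1},
  {"xyz": [0.03, 0.9, 0], "turn": [0, 0, 0], "gripper": -1},
  {"xyz": [0.03, 0.9, 0], "turn": [0, 0, 0], "gripper": -1},
  {"xyz": [0.03, 0.9, 0], "turn": [0, 0, 0], "gripper": -1},
  {"xyz": [0.03, 0.9, 0], "turn": [0, 0, 0], "gripper": -1},
  {"xyz": [0.03, 0.9, 0], "turn": [0, 0, 0], "gripper": -1},
  {"xyz": [0.03, 0.9, 0], "turn": [0, 0, 0], "gripper": -1},
  {"xyz": [0.03, 0.9, 0], "turn": [0, 0, 0], "gripper": -1},
  {"xyz": [0.03, 0.9, 0], "turn": [0, 0, 0], "gripper": -1},
  {"xyz": [0, 0.9, 0.2], "turn": [0, 0, 0], "gripper": -1},
  {"xyz": [0, 0.44, 0.3], "turn": [0, 0, 0], "gripper": -1},
  {"xyz": [0, 0.2, 0.3], "turn": [0, 0, 0], "gripper": -1},
  {"xyz": [0, 0, 0], "turn": [0, 0, 0], "gripper": -1},
  {"xyz": [0, 0, 0], "turn": [0, 0, 0], "gripper": -1},
  {"xyz": [0, 0, 0], "turn": [0, 0, 0], "gripper": -1},
])

```text
time_s: 25.93
position: [0.5294, -0.1339, 0.1486]
tool_rot: [[0.993, 0.12, 0.0], [0.12, -0.993, -0.0], [0.0, 0.0, -1.0]]
ft_force: [0.1, 0.3, -1.1]
grip_width: 0.0125
```

Run:
```python
from h import *
im,W=shot("wrist","w10");go(530,-134.3,53.1,7.0)
m=level(W,.056,.066,(.4,.75,-.35,.0));print("rim",[(c.round(),a,rect(W[b][:,:2])) for b,c,a in blobs(m,100)])
```

```text
t 26.0 pos [ 529.5 -133.8  148.8] yaw 6.96 | turn z -0.01 | x,y,z units [0.01  0.014 2.392]
rim [(array([331., 189.]), np.int32(8362), array([ 579.2, -159.3,  191. ,  159.8,    7.1])), (array([257., 342.]), np.int32(251), array([ 545. , -266.6,   37.2,    5.6,    7.2]))]
```

Emit:
step_arm([
  {"xyz": [0.03, 0.02, 0.5], "turn": [0, 0, 0], "gripper": -1},
  {"xyz": [0, 0, 0.6], "turn": [0, 0, 0], "gripper": -1},
  {"xyz": [0, 0, 0.5], "turn": [0, 0, 0], "gripper": -1},
  {"xyz": [0, 0, 0.4], "turn": [0, 0, 0], "gripper": -1},
  {"xyz": [0, 0, 0.2], "turn": [0, 0, 0], "gripper": -1},
  {"xyz": [0, 0, 0.1], "turn": [0, 0, 0], "gripper": -1},
  {"xyz": [0, 0, 0.06], "turn": [0, 0, 0], "gripper": -1},
  {"xyz": [0, 0, 0.02], "turn": [0, 0, 0], "gripper": -1},
  {"xyz": [0, 0, 0], "turn": [0, 0, 0], "gripper": -1},
  {"xyz": [0, 0, 0], "turn": [0, 0, 0], "gripper": -1},
  {"xyz": [0, 0, 0], "turn": [0, 0, 0], "gripper": -1},
])

```text
time_s: 26.9
position: [0.5309, -0.1354, 0.0534]
tool_rot: [[0.993, 0.12, 0.001], [0.12, -0.993, -0.0], [0.001, 0.001, -1.0]]
ft_force: [-0.5, 0.9, -1.5]
grip_width: 0.0125
```

Emit:
step_arm([
  {"xyz": [0, 0, 0.02], "turn": [0, 0, 0], "gripper": -1},
  {"xyz": [0, 0, 0], "turn": [0, 0, 0], "gripper": -1},
  {"xyz": [0, 0, 0], "turn": [0, 0, 0], "gripper": -0.6},
  {"xyz": [0, 0, 0], "turn": [0, 0, 0], "gripper": -0.4},
  {"xyz": [0, 0, 0], "turn": [0, 0, 0], "gripper": -0.3},
  {"xyz": [0, 0, 0], "turn": [0, 0, 0], "gripper": -0.3},
  {"xyz": [0, 0, -0.4], "turn": [0, 0, 0], "gripper": -0.3},
  {"xyz": [0, 0, -0.8], "turn": [0, 0, 0], "gripper": -0.3},
  {"xyz": [0, 0, -0.8], "turn": [0, 0, 0.9], "gripper": 0.1},
  {"xyz": [0, 0, 0], "turn": [0, 0, 1], "gripper": 0.1},
  {"xyz": [0, 0, 0], "turn": [0, 0, 1], "gripper": 0.1},
  {"xyz": [0, 0, 0], "turn": [0, 0, 1], "gripper": 0.1},
  {"xyz": [0, 0, 0], "turn": [0, 0, 0.77], "gripper": 0.1},
])

```text
time_s: 27.98
position: [0.5306, -0.1353, 0.132]
tool_rot: [[0.967, -0.254, 0.0], [-0.254, -0.967, -0.0], [0.0, 0.0, -1.0]]
ft_force: [-0.2, 0.2, 0.4]
grip_width: 0.0467
```

Emit:
step_arm([
  {"xyz": [-0.03, 0.5, 0], "turn": [0, 0, 0], "gripper": 0.1},
  {"xyz": [-0.03, 0.9, 0], "turn": [0, 0, 0], "gripper": 0.1},
  {"xyz": [-0.03, 0.9, 0], "turn": [0, 0, 0], "gripper": 0.1},
  {"xyz": [-0.03, 0.9, 0], "turn": [0, 0, 0], "gripper": 0.1},
  {"xyz": [-0.03, 0.9, 0], "turn": [0, 0, 0], "gripper": 0.1},
  {"xyz": [-0.03, 0.9, 0], "turn": [0, 0, 0], "gripper": 0.1},
  {"xyz": [-0.03, 0.9, 0], "turn": [0, 0, 0], "gripper": 0.1},
  {"xyz": [-0.03, 0.7, 0], "turn": [0, 0, 0], "gripper": 0.1},
  {"xyz": [0, 0.47, 0], "turn": [0, 0, 0], "gripper": 0.1},
  {"xyz": [0, 0, 0], "turn": [0, 0, 0], "gripper": 0.1},
  {"xyz": [0, 0, 0], "turn": [0, 0, 0], "gripper": 0.1},
])

```text
time_s: 28.9
position: [0.4502, -0.4072, 0.1315]
tool_rot: [[0.968, -0.252, -0.0], [-0.252, -0.968, 0.001], [-0.0, -0.001, -1.0]]
ft_force: [0.2, 1.2, -0.3]
grip_width: 0.047
```

Run:
```python
from h import *
im,W=shot("wrist","w11");stamps(im,W);go(451.5,-407,36,-14.4)
for n in("side","scene"):
    im,W=shot(n,n+"11");print(n);stamps(im,W)
```

```text
red px [417. 155.] 1634 z med 34.0 rect [ 577.8 -405.9   59.5   14.4  -65.2]
red px [260. 196.] 1297 z med 34.1 rect [ 452.9 -407.8   58.6   13.3   75.3]
t 28.9 pos [ 450.5 -406.3  131.6] yaw -14.5 | turn z -0.022 | x,y,z units [0.028 0.011 2.39 ]
side
red px [387. 329.] 283 z med 32.6 rect [ 577.  -405.3   59.1   15.9  -66.9]
red px [342. 357.] 261 z med 33.2 rect [ 451.5 -407.    60.2   15.    76.2]
scene
red px [213.  78.] 72 z med 33.6 rect [ 453.6 -406.6   58.8   13.5   74.8]
red px [177.  91.] 109 z med 31.0 rect [ 579.2 -404.3   55.7   17.2  -67. ]
red px [223. 143.] 104 z med 48.9 rect [ 528.7 -142.9   46.6   22.4  -83. ]
red px [196. 156.] 104 z med 49.2 rect [ 618.3 -131.2   50.9   20.2  -85.5]
```

Emit:
step_arm([
  {"xyz": [0.05, 0.02, 0.7], "turn": [0, 0, 0], "gripper": 0.1},
  {"xyz": [0, 0, 0.8], "turn": [0, 0, 0], "gripper": 0.1},
  {"xyz": [0, 0, 0.55], "turn": [0, 0, 0], "gripper": 0.1},
  {"xyz": [0, 0, 0.33], "turn": [0, 0, 0], "gripper": 0},
  {"xyz": [0, 0, 0], "turn": [0, 0, 0], "gripper": -0.4},
  {"xyz": [0, 0, 0], "turn": [0, 0, 0], "gripper": -1},
  {"xyz": [0, 0, 0], "turn": [0, 0, 0], "gripper": -1},
  {"xyz": [0, 0, 0], "turn": [0, 0, 0], "gripper": -1},
  {"xyz": [0, 0, 0], "turn": [0, 0, 0], "gripper": -1},
  {"xyz": [0, 0, 0], "turn": [0, 0, 0], "gripper": -1},
])

```text
time_s: 29.88
position: [0.4527, -0.4081, 0.0377]
tool_rot: [[0.968, -0.25, 0.001], [-0.25, -0.968, -0.001], [0.001, 0.001, -1.0]]
ft_force: [0.7, 0.9, 3.8]
grip_width: 0.0123
```

Emit:
step_arm([
  {"xyz": [0, 0, -0.2], "turn": [0, 0, 0], "gripper": -1},
  {"xyz": [0, 0, -0.6], "turn": [0, 0, 0], "gripper": -1},
  {"xyz": [0, 0, -0.8], "turn": [0, 0, 0], "gripper": -1},
  {"xyz": [0, 0, -0.8], "turn": [0, 0, -0.7], "gripper": -1},
  {"xyz": [0, 0, -0.4], "turn": [0, 0, -1], "gripper": -1},
  {"xyz": [0, 0, 0], "turn": [0, 0, -1], "gripper": -1},
  {"xyz": [0, 0, 0], "turn": [0, 0, -1], "gripper": -1},
  {"xyz": [0, 0, 0], "turn": [0, 0, -0.7], "gripper": -1},
  {"xyz": [0, 0, 0], "turn": [0, 0, -0.28], "gripper": -1},
  {"xyz": [0, 0, 0], "turn": [0, 0, 0], "gripper": -1},
])

```text
time_s: 30.72
position: [0.4523, -0.408, 0.1492]
tool_rot: [[0.993, 0.121, 0.0], [0.121, -0.993, -0.0], [0.0, 0.0, -1.0]]
ft_force: [0.9, 0.3, -2.1]
grip_width: 0.0126
```

Run:
```python
from h import *
s=env.observe();print(s["ft_force"],s["grip_width"])
go(541.6,-224.3,53,7.0)
```

```text
[ 0.93894588  0.32567074 -2.12086991] 0.01261637475393766
t 30.7 pos [ 452.3 -408.   149.2] yaw 6.96 | turn z -0.009 | x,y,z units [ 2.777 -4.286  2.404]
```

Emit:
step_arm([
  {"xyz": [0.2, -0.31, 0], "turn": [0, 0, 0], "gripper": -1},
  {"xyz": [0.4, -0.617, 0], "turn": [0, 0, 0], "gripper": -1},
  {"xyz": [0.5, -0.772, 0], "turn": [0, 0, 0], "gripper": -1},
  {"xyz": [0.5, -0.772, 0], "turn": [0, 0, 0], "gripper": -1},
  {"xyz": [0.5, -0.772, 0], "turn": [0, 0, 0], "gripper": -1},
  {"xyz": [0.4, -0.617, 0], "turn": [0, 0, 0], "gripper": -1},
  {"xyz": [0.277, -0.426, 0], "turn": [0, 0, 0], "gripper": -1},
  {"xyz": [0, 0, 0], "turn": [0, 0, 0], "gripper": -1},
  {"xyz": [0, 0, 0], "turn": [0, 0, 0], "gripper": -1},
  {"xyz": [0, 0, 0.5], "turn": [0, 0, 0], "gripper": -1},
  {"xyz": [0, 0, 0.6], "turn": [0, 0, 0], "gripper": -1},
  {"xyz": [0, 0, 0.3], "turn": [0, 0, 0], "gripper": -1},
  {"xyz": [0, 0, 0], "turn": [0, 0, 0], "gripper": -1},
  {"xyz": [0, 0, 0], "turn": [0, 0, 0], "gripper": -1},
])

```text
time_s: 31.88
position: [0.5415, -0.225, 0.0927]
tool_rot: [[0.993, 0.12, -0.001], [0.12, -0.993, 0.0], [-0.001, -0.0, -1.0]]
ft_force: [0.6, -0.3, -2.5]
grip_width: 0.0122
```

Run:
```python
from h import *
go(541.6,-224.3,53.7,7.0)
```

```text
t 31.9 pos [ 541.5 -225.    92.7] yaw 6.88 | turn z -0.027 | x,y,z units [ 0.005 -0.017  0.975]
```

Emit:
step_arm([
  {"xyz": [0, -0.015, 0.4], "turn": [0, 0, 0], "gripper": -1},
  {"xyz": [0, 0, 0.25], "turn": [0, 0, 0], "gripper": -1},
  {"xyz": [0, 0, 0.15], "turn": [0, 0, 0], "gripper": -1},
  {"xyz": [0, 0, 0.08], "turn": [0, 0, 0], "gripper": -1},
  {"xyz": [0, 0, 0.06], "turn": [0, 0, 0], "gripper": -1},
  {"xyz": [0, 0, 0.03], "turn": [0, 0, 0], "gripper": -1},
  {"xyz": [0, 0, 0], "turn": [0, 0, 0], "gripper": -1},
  {"xyz": [0, 0, 0], "turn": [0, 0, 0], "gripper": -1},
  {"xyz": [0, 0, 0], "turn": [0, 0, 0], "gripper": -1},
])

```text
time_s: 32.63
position: [0.5419, -0.2239, 0.0543]
tool_rot: [[0.993, 0.121, 0.001], [0.121, -0.993, -0.0], [0.001, 0.0, -1.0]]
ft_force: [-0.2, 0.4, -1.7]
grip_width: 0.0123
```

Emit:
step_arm([
  {"xyz": [0, 0, 0.02], "turn": [0, 0, 0], "gripper": -1},
  {"xyz": [0, 0, 0.01], "turn": [0, 0, 0], "gripper": -1},
  {"xyz": [0, 0, 0], "turn": [0, 0, 0], "gripper": -1},
  {"xyz": [0, 0, 0], "turn": [0, 0, 0], "gripper": -0.6},
  {"xyz": [0, 0, 0], "turn": [0, 0, 0], "gripper": -0.4},
  {"xyz": [0, 0, 0], "turn": [0, 0, 0], "gripper": -0.3},
  {"xyz": [0, 0, 0], "turn": [0, 0, 0], "gripper": -0.3},
  {"xyz": [0, 0, -0.4], "turn": [0, 0, 0], "gripper": -0.3},
  {"xyz": [0, 0, -0.8], "turn": [0, 0, 0], "gripper": -0.3},
  {"xyz": [0, 0, -0.8], "turn": [0, 0, -0.9], "gripper": 0.1},
  {"xyz": [0, 0, 0], "turn": [0, 0, -1], "gripper": 0.1},
  {"xyz": [0, 0, 0], "turn": [0, 0, -1], "gripper": 0.1},
  {"xyz": [0, 0, 0], "turn": [0, 0, -0.98], "gripper": 0.1},
])

```text
time_s: 33.72
position: [0.5418, -0.2238, 0.1333]
tool_rot: [[0.906, 0.422, 0.001], [0.422, -0.906, -0.001], [0.001, 0.001, -1.0]]
ft_force: [-0.3, 0.5, -0.2]
grip_width: 0.0471
```

Emit:
step_arm([
  {"xyz": [-0.12, 0.5, 0], "turn": [0, 0, 0], "gripper": 0.1},
  {"xyz": [-0.2, 0.8, 0], "turn": [0, 0, 0], "gripper": 0.1},
  {"xyz": [-0.2, 0.8, 0], "turn": [0, 0, 0], "gripper": 0.1},
  {"xyz": [-0.2, 0.8, 0], "turn": [0, 0, 0], "gripper": 0.1},
  {"xyz": [-0.2, 0.8, 0], "turn": [0, 0, 0], "gripper": 0.1},
  {"xyz": [-0.17, 0.8, 0], "turn": [0, 0, 0], "gripper": 0.1},
  {"xyz": [0, 0, 0], "turn": [0, 0, 0], "gripper": 0.1},
  {"xyz": [0, 0, 0], "turn": [0, 0, 0], "gripper": 0.1},
  {"xyz": [0, 0, 0], "turn": [0, 0, 0], "gripper": 0.1},
])

```text
time_s: 34.47
position: [0.5774, -0.4049, 0.1323]
tool_rot: [[0.908, 0.419, -0.001], [0.419, -0.908, 0.001], [-0.0, -0.001, -1.0]]
ft_force: [0.1, 1.1, -1.0]
grip_width: 0.047
```

Run:
```python
from h import *
im,W=shot("wrist","w12");stamps(im,W);go(577.8,-405.5,36,24.8)
for n in("side","scene"):
    im,W=shot(n,n+"12");print(n);stamps(im,W)
```

```text
red px [258. 198.] 1283 z med 34.1 rect [ 578.  -405.7   58.5   13.2  -65.5]
t 34.5 pos [ 577.5 -404.5  132.6] yaw 24.79 | turn z -0.002 | x,y,z units [-0.003  0.025  2.416]
side
red px [325. 235.] 176 z med 48.1 rect [ 624.4 -115.9   73.9   30.6  -84.1]
red px [299. 250.] 177 z med 48.9 rect [ 534.8 -129.5   70.8   28.   -87.1]
red px [324. 273.] 203 z med 48.5 rect [ 546.7 -217.1   67.6   29.4  -84.7]
red px [387. 329.] 283 z med 32.4 rect [ 576.7 -405.2   59.2   15.7  -64.3]
scene
red px [177.  91.] 105 z med 32.0 rect [ 579.2 -402.    60.6   15.   -65.4]
red px [208. 123.] 100 z med 49.0 rect [ 539.4 -228.4   63.5   21.2  -85. ]
red px [223. 143.] 105 z med 49.6 rect [ 528.5 -141.    45.9   23.3  -80.9]
```

Emit:
step_arm([
  {"xyz": [0.01, 0.02, 0.7], "turn": [0, 0, 0], "gripper": 0.1},
  {"xyz": [0, 0, 0.8], "turn": [0, 0, 0], "gripper": 0.1},
  {"xyz": [0, 0, 0.55], "turn": [0, 0, 0], "gripper": 0.1},
  {"xyz": [0, 0, 0.35], "turn": [0, 0, 0], "gripper": 0},
  {"xyz": [0, 0, 0], "turn": [0, 0, 0], "gripper": -0.4},
  {"xyz": [0, 0, 0], "turn": [0, 0, 0], "gripper": -1},
  {"xyz": [0, 0, 0], "turn": [0, 0, 0], "gripper": -1},
  {"xyz": [0, 0, 0], "turn": [0, 0, 0], "gripper": -1},
  {"xyz": [0, 0, 0], "turn": [0, 0, 0], "gripper": -1},
  {"xyz": [0, 0, 0], "turn": [0, 0, 0], "gripper": -1},
])

```text
time_s: 35.45
position: [0.5786, -0.4062, 0.038]
tool_rot: [[0.908, 0.419, 0.001], [0.419, -0.908, -0.001], [0.001, 0.002, -1.0]]
ft_force: [-0.4, 0.8, 3.5]
grip_width: 0.0124
```

Emit:
step_arm([
  {"xyz": [0, 0, -0.2], "turn": [0, 0, 0], "gripper": -1},
  {"xyz": [0, 0, -0.6], "turn": [0, 0, 0], "gripper": -1},
  {"xyz": [0, 0, -0.8], "turn": [0, 0, 0], "gripper": -1},
  {"xyz": [0, 0, -0.8], "turn": [0, 0, 0.6], "gripper": -1},
  {"xyz": [0, 0, -0.4], "turn": [0, 0, 0.9], "gripper": -1},
  {"xyz": [0, 0, 0], "turn": [0, 0, 1], "gripper": -1},
  {"xyz": [0, 0, 0], "turn": [0, 0, 0.9], "gripper": -1},
  {"xyz": [0, 0, 0], "turn": [0, 0, 0.48], "gripper": -1},
  {"xyz": [0, 0, 0], "turn": [0, 0, 0], "gripper": -1},
])

```text
time_s: 36.2
position: [0.5781, -0.406, 0.1493]
tool_rot: [[0.993, 0.12, 0.0], [0.12, -0.993, -0.0], [0.0, 0.0, -1.0]]
ft_force: [0.8, -0.9, -1.6]
grip_width: 0.0122
```

Run:
```python
from h import *
s=env.observe();print(s["ft_force"],s["grip_width"])
go(630.9,-213.3,53,7.0)
```

```text
[ 0.81560975 -0.89020078 -1.56385372] 0.012238993035480414
t 36.2 pos [ 578.1 -406.   149.3] yaw 6.89 | turn z -0.025 | x,y,z units [ 1.898 -4.621  2.408]
```

Emit:
step_arm([
  {"xyz": [0.16, -0.4, 0], "turn": [0, 0, -0.02], "gripper": -1},
  {"xyz": [0.28, -0.7, 0], "turn": [0, 0, 0], "gripper": -1},
  {"xyz": [0.34, -0.82, 0], "turn": [0, 0, 0], "gripper": -1},
  {"xyz": [0.34, -0.82, 0], "turn": [0, 0, 0], "gripper": -1},
  {"xyz": [0.34, -0.82, 0], "turn": [0, 0, 0], "gripper": -1},
  {"xyz": [0.28, -0.7, 0], "turn": [0, 0, 0], "gripper": -1},
  {"xyz": [0.158, -0.36, 0], "turn": [0, 0, 0], "gripper": -1},
  {"xyz": [0, 0, 0], "turn": [0, 0, 0], "gripper": -1},
  {"xyz": [0, 0, 0], "turn": [0, 0, 0], "gripper": -1},
  {"xyz": [0, 0, 0.5], "turn": [0, 0, 0], "gripper": -1},
  {"xyz": [0, 0, 0.6], "turn": [0, 0, 0], "gripper": -1},
  {"xyz": [0, 0, 0.3], "turn": [0, 0, 0], "gripper": -1},
  {"xyz": [0, 0, 0], "turn": [0, 0, 0], "gripper": -1},
  {"xyz": [0, 0, 0], "turn": [0, 0, 0], "gripper": -1},
])

```text
time_s: 37.37
position: [0.6305, -0.2147, 0.0926]
tool_rot: [[0.993, 0.122, -0.001], [0.122, -0.993, 0.0], [-0.001, -0.0, -1.0]]
ft_force: [-0.4, -0.5, -0.2]
grip_width: 0.0122
```

Run:
```python
from h import *
go(630.9,-213.3,54,7.0)
```

```text
t 37.4 pos [ 630.5 -214.7   92.6] yaw 6.99 | turn z -0.002 | x,y,z units [ 0.013 -0.033  0.964]
```

Emit:
step_arm([
  {"xyz": [0.01, -0.025, 0.4], "turn": [0, 0, 0], "gripper": -1},
  {"xyz": [0, 0, 0.25], "turn": [0, 0, 0], "gripper": -1},
  {"xyz": [0, 0, 0.15], "turn": [0, 0, 0], "gripper": -1},
  {"xyz": [0, 0, 0.08], "turn": [0, 0, 0], "gripper": -1},
  {"xyz": [0, 0, 0.06], "turn": [0, 0, 0], "gripper": -1},
  {"xyz": [0, 0, 0.03], "turn": [0, 0, 0], "gripper": -1},
  {"xyz": [0, 0, 0], "turn": [0, 0, 0], "gripper": -1},
  {"xyz": [0, 0, 0], "turn": [0, 0, 0], "gripper": -1},
  {"xyz": [0, 0, 0], "turn": [0, 0, 0], "gripper": -1},
])

```text
time_s: 38.12
position: [0.6313, -0.2123, 0.0544]
tool_rot: [[0.992, 0.123, 0.001], [0.123, -0.992, -0.0], [0.001, 0.0, -1.0]]
ft_force: [-0.0, -1.3, -2.1]
grip_width: 0.0123
```

Emit:
step_arm([
  {"xyz": [0, 0, 0.02], "turn": [0, 0, 0], "gripper": -1},
  {"xyz": [0, 0, 0.015], "turn": [0, 0, 0], "gripper": -1},
  {"xyz": [0, 0, 0], "turn": [0, 0, 0], "gripper": -1},
  {"xyz": [0, 0, 0], "turn": [0, 0, 0], "gripper": -0.6},
  {"xyz": [0, 0, 0], "turn": [0, 0, 0], "gripper": -0.4},
  {"xyz": [0, 0, 0], "turn": [0, 0, 0], "gripper": -0.3},
  {"xyz": [0, 0, 0], "turn": [0, 0, 0], "gripper": -0.3},
  {"xyz": [0, 0, -0.4], "turn": [0, 0, 0], "gripper": -0.3},
  {"xyz": [0, 0, -0.8], "turn": [0, 0, 0], "gripper": -0.3},
  {"xyz": [0, 0, -0.9], "turn": [0, 0, 0], "gripper": 0.1},
  {"xyz": [-0.7, 0, -0.7], "turn": [0, 0, 0], "gripper": 0.1},
  {"xyz": [-0.7, 0.2, -0.7], "turn": [0, 0, 0], "gripper": 0.1},
  {"xyz": [0, 0.5, -0.7], "turn": [0, 0, 0], "gripper": 0.1},
  {"xyz": [0, 0.5, -0.7], "turn": [0, 0, 0], "gripper": 0.1},
  {"xyz": [0, 0, 0], "turn": [0, 0, 0], "gripper": 0.1},
  {"xyz": [0, 0, 0], "turn": [0, 0, 0], "gripper": 0.1},
])

```text
time_s: 39.45
position: [0.5816, -0.2678, 0.2496]
tool_rot: [[0.993, 0.122, 0.002], [0.122, -0.993, -0.002], [0.002, 0.002, -1.0]]
ft_force: [-0.5, 1.0, -0.5]
grip_width: 0.0472
```

Run:
```python
from h import *
im,W=shot("wrist","w13");stamps(im,W,.046,.056)
m=level(W,.056,.066,(.4,.75,-.35,.0));print("rim",[(c.round(),a,rect(W[b][:,:2])) for b,c,a in blobs(m,100)])
go(579,172.2,190,-82.8)
for n in("side","scene"):
    im,W=shot(n,n+"13")
    m=level(W,.073,.091,(.45,.71,.05,.3))
    print(n,"tray a rim",[(a,rect(W[b][:,:2])) for b,c,a in blobs(m,60)])
```

```text
red px [222.  32.] 1018 z med 50.0 rect [ 530.2 -137.4   57.4   14.1  -82.7]
red px [312.  32.] 1065 z med 49.9 rect [ 618.7 -126.3   57.2   14.3  -82.8]
red px [308. 123.] 852 z med 50.0 rect [ 630.5 -213.    58.4   14.3  -83. ]
red px [225. 124.] 801 z med 50.0 rect [ 541.3 -225.3   58.8   13.8  -82.7]
rim [(array([268., 108.]), np.int32(5457), array([ 582.4, -187.8,  190.8,  165.4,    7.1]))]
t 39.5 pos [ 581.3 -266.8  248. ] yaw 7.03 | turn z 19.598 | x,y,z units [-10.896  -1.319   1.451]
side tray a rim [(np.int32(1081), array([578.1, 173.7, 197.1, 193.9, -82.5]))]
scene tray a rim [(np.int32(1539), array([580.4, 170. , 194.8, 191.9, -82.8]))]
```

View pics/w13.png

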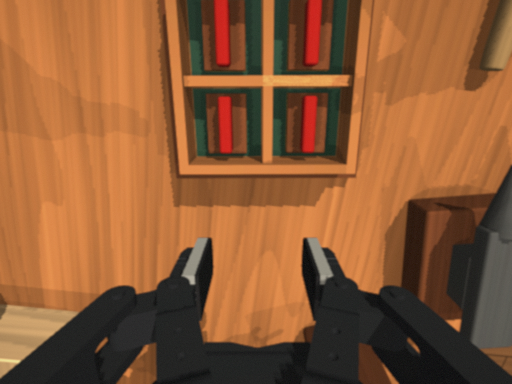

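Wrist view: all four stamps flat in separate wells, at (222,32), (312,32), (225,124) and (308,123). Now back for tray_a.

Emit:
step_arm([
  {"xyz": [0, 0, 0], "turn": [0, 0, 0.98], "gripper": 0.1},
  {"xyz": [0, 0, 0], "turn": [0, 0, 0.98], "gripper": 0.1},
  {"xyz": [0, 0, 0], "turn": [0, 0, 0.98], "gripper": 0.1},
  {"xyz": [0, 0, 0], "turn": [0, 0, 0.98], "gripper": 0.1},
  {"xyz": [0, 0, 0], "turn": [0, 0, 0.98], "gripper": 0.1},
  {"xyz": [0, 0, 0], "turn": [0, 0, 0.98], "gripper": 0.1},
  {"xyz": [0, 0, 0], "turn": [0, 0, 0.98], "gripper": 0.1},
  {"xyz": [0, 0, 0], "turn": [0, 0, 0.98], "gripper": 0.1},
  {"xyz": [0, 0, 0], "turn": [0, 0, 0.98], "gripper": 0.1},
  {"xyz": [0, 0, 0], "turn": [0, 0, 0.98], "gripper": 0.1},
  {"xyz": [0, 0, 0], "turn": [0, 0, 0.98], "gripper": 0.1},
  {"xyz": [0, 0, 0], "turn": [0, 0, 0.98], "gripper": 0.1},
  {"xyz": [0, 0, 0], "turn": [0, 0, 0.98], "gripper": 0.1},
  {"xyz": [0, 0, 0], "turn": [0, 0, 0.98], "gripper": 0.1},
  {"xyz": [0, 0, 0], "turn": [0, 0, 0.98], "gripper": 0.1},
  {"xyz": [0, 0, 0], "turn": [0, 0, 0.98], "gripper": 0.1},
  {"xyz": [0, 0, 0], "turn": [0, 0, 0.98], "gripper": 0.1},
  {"xyz": [0, 0, 0], "turn": [0, 0, 0.98], "gripper": 0.1},
  {"xyz": [0, 0, 0], "turn": [0, 0, 0.98], "gripper": 0.1},
  {"xyz": [0, 0, 0], "turn": [0, 0, 0.98], "gripper": 0.1},
])

```text
time_s: 41.27
position: [0.5814, -0.2658, 0.2471]
tool_rot: [[0.123, -0.992, -0.002], [-0.992, -0.123, 0.002], [-0.002, 0.002, -1.0]]
ft_force: [-0.2, 0.3, -0.6]
grip_width: 0.0469
```

Emit:
step_arm([
  {"xyz": [-0.5, -0.05, 0], "turn": [0, 0, 0], "gripper": 0.1},
  {"xyz": [-0.9, -0.11, 0], "turn": [0, 0, 0], "gripper": 0.1},
  {"xyz": [-0.9, -0.11, 0], "turn": [0, 0, 0], "gripper": 0.1},
  {"xyz": [-0.9, -0.11, 0], "turn": [0, 0, 0], "gripper": 0.1},
  {"xyz": [-0.9, -0.11, 0], "turn": [0, 0, 0], "gripper": 0.1},
  {"xyz": [-0.9, -0.11, 0], "turn": [0, 0, 0], "gripper": 0.1},
  {"xyz": [-0.9, -0.11, 0], "turn": [0, 0, 0], "gripper": 0.1},
  {"xyz": [-0.9, -0.11, 0], "turn": [0, 0, 0], "gripper": 0.1},
  {"xyz": [-0.9, -0.11, 0.1], "turn": [0, 0, 0], "gripper": 0.1},
  {"xyz": [-0.9, -0.11, 0.2], "turn": [0, 0, 0], "gripper": 0.1},
  {"xyz": [-0.9, -0.11, 0.3], "turn": [0, 0, 0], "gripper": 0.1},
  {"xyz": [-0.9, -0.11, 0.3], "turn": [0, 0, 0], "gripper": 0.1},
  {"xyz": [-0.5, -0.06, 0.5], "turn": [0, 0, 0], "gripper": 0.1},
  {"xyz": [0, 0, 0.6], "turn": [0, 0, 0], "gripper": 0.1},
  {"xyz": [0, 0, 0.6], "turn": [0, 0, 0], "gripper": 0.1},
  {"xyz": [0, 0, 0.4], "turn": [0, 0, 0], "gripper": 0.1},
  {"xyz": [0, 0, 0.2], "turn": [0, 0, 0], "gripper": 0.1},
  {"xyz": [0, 0, 0], "turn": [0, 0, 0], "gripper": 0.1},
  {"xyz": [0, 0, 0], "turn": [0, 0, 0], "gripper": 0.1},
])

```text
time_s: 42.85
position: [0.579, 0.1726, 0.1206]
tool_rot: [[0.126, -0.992, -0.0], [-0.992, -0.126, -0.0], [-0.0, 0.0, -1.0]]
ft_force: [0.0, -0.2, 0.3]
grip_width: 0.0468
```

Run:
```python
from h import *
go(579,172.2,81.3,-82.8)
im,W=shot("wrist","w14")
for nm,lo,hi in(("rim",.077,.09),("part",.069,.0765)):
    m=level(W,lo,hi,(.45,.71,.05,.3));print(nm,[(c.round(),a,rect(W[b][:,:2])) for b,c,a in blobs(m,150)])
```

```text
t 42.9 pos [579.  172.6 120.6] yaw -82.76 | turn z 0.009 | x,y,z units [0.01  0.001 0.982]
rim [(array([258., 128.]), np.int32(17421), array([607.5, 174.6, 191.5, 134.4, -82.7])), (array([257., 341.]), np.int32(373), array([495.6, 160.7,  75. ,   3.3, -82.9])), (array([148., 351.]), np.int32(184), array([481.8, 235.9,  12.2,  11.8, -85.5])), (array([365., 351.]), np.int32(184), array([500.8,  84.4,  12.9,  10.7, -82. ]))]
part [(array([115., 180.]), np.int32(1244), array([587.9, 257.9, 131.8,   2. ,   7.2])), (array([257., 220.]), np.int32(5719), array([578.9, 171.8, 171.8,  80.5,   7.5])), (array([397., 173.]), np.int32(1355), array([618.1,  94. , 142.5,  50. ,  29.1]))]
```

Emit:
step_arm([
  {"xyz": [0.005, 0, 0.4], "turn": [0, 0, 0], "gripper": 0.1},
  {"xyz": [0, 0, 0.38], "turn": [0, 0, 0], "gripper": 0.1},
  {"xyz": [0, 0, 0.2], "turn": [0, 0, 0], "gripper": 0},
  {"xyz": [0, 0, 0], "turn": [0, 0, 0], "gripper": -0.4},
  {"xyz": [0, 0, 0], "turn": [0, 0, 0], "gripper": -1},
  {"xyz": [0, 0, 0], "turn": [0, 0, 0], "gripper": -1},
  {"xyz": [0, 0, 0], "turn": [0, 0, 0], "gripper": -1},
  {"xyz": [0, 0, 0], "turn": [0, 0, 0], "gripper": -1},
  {"xyz": [0, 0, 0], "turn": [0, 0, 0], "gripper": -1},
])

```text
time_s: 43.65
position: [0.5796, 0.1723, 0.0826]
tool_rot: [[0.126, -0.992, 0.002], [-0.992, -0.126, 0.0], [-0.0, -0.002, -1.0]]
ft_force: [-1.8, 0.2, 6.2]
grip_width: 0.0104
```

Emit:
step_arm([
  {"xyz": [0, 0, -0.1], "turn": [0, 0, 0], "gripper": -1},
  {"xyz": [0, 0, -0.2], "turn": [0, 0, 0], "gripper": -1},
  {"xyz": [0, 0, -0.4], "turn": [0, 0, 0], "gripper": -1},
  {"xyz": [0, 0, -0.5], "turn": [0, 0, 0], "gripper": -1},
  {"xyz": [0, 0, -0.3], "turn": [0, 0, 0], "gripper": -1},
  {"xyz": [0.3, 0.04, 0], "turn": [0, 0, 0], "gripper": -1},
  {"xyz": [0.5, 0.06, 0], "turn": [0, 0, 0], "gripper": -1},
  {"xyz": [0.7, 0.09, 0], "turn": [0, 0, 0], "gripper": -1},
  {"xyz": [0.8, 0.1, 0], "turn": [0, 0, 0], "gripper": -1},
  {"xyz": [0.8, 0.1, 0], "turn": [0, 0, 0], "gripper": -1},
  {"xyz": [0.8, 0.1, 0], "turn": [0, 0, 0], "gripper": -1},
  {"xyz": [0.8, 0.1, 0], "turn": [0, 0, 0], "gripper": -1},
  {"xyz": [0.8, 0.1, 0], "turn": [0, 0, 0], "gripper": -1},
  {"xyz": [0.8, 0.1, 0], "turn": [0, 0, 0], "gripper": -1},
  {"xyz": [0.8, 0.1, 0], "turn": [0, 0, 0], "gripper": -1},
  {"xyz": [0.7, 0.09, 0], "turn": [0, 0, 0], "gripper": -1},
  {"xyz": [0.48, 0.06, 0], "turn": [0, 0, 0], "gripper": -1},
  {"xyz": [0.3, 0.04, 0], "turn": [0, 0, 0], "gripper": -1},
  {"xyz": [0, 0, 0], "turn": [0, 0, 0], "gripper": -1},
  {"xyz": [0, 0, 0], "turn": [0, 0, 0], "gripper": -1},
])

```text
time_s: 45.32
position: [0.5789, -0.1737, 0.1408]
tool_rot: [[0.125, -0.992, -0.001], [-0.992, -0.125, 0.001], [-0.001, 0.001, -1.0]]
ft_force: [-0.0, -0.2, -4.4]
grip_width: 0.0099
```

Run:
```python
from h import *
s=env.observe();print(s["ft_force"],s["grip_width"])
go(579.2,-173.7,91.2,-82.8)
for n in("side","scene"):
    im,W=shot(n,n+"15")
    m=level(W,.132,.154,(.45,.71,-.3,-.05))
    print(n,"tray a rim",[(a,rect(W[b][:,:2])) for b,c,a in blobs(m,60)],np.nanmedian(W[m][:,2]))
    m=level(W,.043,.056,(.45,.71,.05,.3));print("b rim",[(a,rect(W[b][:,:2])) for b,c,a in blobs(m,60)])
```

```text
[-0.03311539 -0.23414159 -4.4283434 ] 0.009924307938776813
t 45.3 pos [ 578.9 -173.7  140.8] yaw -82.83 | turn z -0.007 | x,y,z units [ 1.00e-03 -8.00e-03  1.24e+00]
side tray a rim [(np.int32(1471), array([ 578.1, -172.9,  193.7,  193.5,    7.3]))] 0.13995928392461532
b rim [(np.int32(847), array([578.8, 172.5, 195.9, 193.4, -82.3]))]
scene tray a rim [(np.int32(1048), array([ 579.5, -174.2,  197.2,  192.9,  -83.1]))] 0.1395724173703337
b rim [(np.int32(1269), array([579.7, 171.2, 192.4, 191.8, -82.7]))]
```

Emit:
step_arm([
  {"xyz": [0, -0.04, 0.3], "turn": [0, 0, 0], "gripper": -1},
  {"xyz": [0, 0, 0.35], "turn": [0, 0, 0], "gripper": -1},
  {"xyz": [0, 0, 0.2], "turn": [0, 0, 0], "gripper": -1},
  {"xyz": [0, 0, 0.12], "turn": [0, 0, 0], "gripper": -1},
  {"xyz": [0, 0, 0.08], "turn": [0, 0, 0], "gripper": -1},
  {"xyz": [0, 0, 0.06], "turn": [0, 0, 0], "gripper": -1},
  {"xyz": [0, 0, 0.04], "turn": [0, 0, 0], "gripper": -1},
  {"xyz": [0, 0, 0.02], "turn": [0, 0, 0], "gripper": -1},
  {"xyz": [0, 0, 0], "turn": [0, 0, 0], "gripper": -1},
  {"xyz": [0, 0, 0], "turn": [0, 0, 0], "gripper": -1},
  {"xyz": [0, 0, 0], "turn": [0, 0, 0], "gripper": -1},
])

```text
time_s: 46.33
position: [0.5811, -0.1736, 0.0948]
tool_rot: [[0.126, -0.992, 0.001], [-0.992, -0.126, -0.0], [0.0, -0.0, -1.0]]
ft_force: [0.0, -0.6, -4.2]
grip_width: 0.0101
```

Emit:
step_arm([
  {"xyz": [0, 0, 0.03], "turn": [0, 0, 0], "gripper": -1},
  {"xyz": [0, 0, 0], "turn": [0, 0, 0], "gripper": -1},
  {"xyz": [0, 0, 0.02], "turn": [0, 0, 0], "gripper": -1},
  {"xyz": [0, 0, 0], "turn": [0, 0, 0], "gripper": -1},
  {"xyz": [0, 0, 0], "turn": [0, 0, 0], "gripper": -1},
])

```text
time_s: 46.75
position: [0.581, -0.1735, 0.0927]
tool_rot: [[0.126, -0.992, 0.0], [-0.992, -0.126, -0.0], [0.0, -0.0, -1.0]]
ft_force: [-0.7, 0.3, -1.9]
grip_width: 0.0102
```

Emit:
step_arm([
  {"xyz": [0, 0, 0.015], "turn": [0, 0, 0], "gripper": -1},
  {"xyz": [0, 0, 0], "turn": [0, 0, 0], "gripper": -1},
  {"xyz": [0, 0, 0], "turn": [0, 0, 0], "gripper": -1},
])

```text
time_s: 47.0
position: [0.581, -0.1735, 0.0926]
tool_rot: [[0.126, -0.992, 0.001], [-0.992, -0.126, -0.0], [0.0, -0.0, -1.0]]
ft_force: [-3.1, 1.3, 5.8]
grip_width: 0.0101
```

Run:
```python
from h import *
s=env.observe();print(s["ft_force"],s["position"])
for n in("side","scene"):
    im,W=shot(n,n+"16")
    m=level(W,.085,.1,(.45,.71,-.3,-.05))
    print(n,"tray a rim",[(a,rect(W[b][:,:2])) for b,c,a in blobs(m,60)],np.nanmedian(W[m][:,2]))
```

```text
[-3.07312663  1.33024113  5.77025584] [ 0.58098894 -0.17354567  0.0926217 ]
side tray a rim [(np.int32(1186), array([ 580.9, -172.7,  194.8,  192.8,    7.3])), (np.int32(91), array([ 570.9, -179.1,   37. ,   33.3,  -51.1]))] 0.09201366365011626
scene tray a rim [(np.int32(856), array([ 581.7, -175.4,  198. ,  192.5,  -82.5]))] 0.09165396284965455
```

Emit:
step_arm([
  {"xyz": [0, 0, 0], "turn": [0, 0, 0], "gripper": -0.5},
  {"xyz": [0, 0, 0], "turn": [0, 0, 0], "gripper": -0.1},
  {"xyz": [0, 0, 0], "turn": [0, 0, 0], "gripper": 0.1},
  {"xyz": [0, 0, 0], "turn": [0, 0, 0], "gripper": 0.1},
  {"xyz": [0, 0, -0.3], "turn": [0, 0, 0], "gripper": 0.1},
  {"xyz": [0, 0, -0.8], "turn": [0, 0, 0], "gripper": 0.1},
  {"xyz": [0, 0, -0.9], "turn": [0, 0, -0.06], "gripper": 0.1},
])

```text
time_s: 47.68
position: [0.5802, -0.1732, 0.1711]
tool_rot: [[0.13, -0.991, -0.004], [-0.991, -0.13, 0.002], [-0.003, 0.004, -1.0]]
ft_force: [1.3, -0.4, -0.1]
grip_width: 0.0471
```

Emit:
step_arm([
  {"xyz": [-0.6, -0.08, 0], "turn": [0, 0, 0], "gripper": 0.1},
  {"xyz": [-0.9, -0.12, 0], "turn": [0, 0, 0], "gripper": 0.1},
  {"xyz": [-0.9, -0.12, 0], "turn": [0, 0, 0], "gripper": 0.1},
  {"xyz": [-0.9, -0.12, 0], "turn": [0, 0, 0], "gripper": 0.1},
  {"xyz": [-0.9, -0.12, 0], "turn": [0, 0, 0], "gripper": 0.1},
  {"xyz": [-0.9, -0.12, 0], "turn": [0, 0, 0], "gripper": 0.1},
  {"xyz": [-0.9, -0.12, 0], "turn": [0, 0, 0], "gripper": 0.1},
  {"xyz": [-0.9, -0.12, 0.2], "turn": [0, 0, 0], "gripper": 0.1},
  {"xyz": [-0.9, -0.12, 0.4], "turn": [0, 0, 0], "gripper": 0.1},
  {"xyz": [-0.5, -0.05, 0.6], "turn": [0, 0, 0], "gripper": 0.1},
  {"xyz": [-0.28, -0.03, 0.6], "turn": [0, 0, 0], "gripper": 0.1},
  {"xyz": [0, 0, 0.3], "turn": [0, 0, 0], "gripper": 0.1},
  {"xyz": [0, 0, 0], "turn": [0, 0, 0], "gripper": 0.1},
  {"xyz": [0, 0, 0], "turn": [0, 0, 0], "gripper": 0.1},
])

```text
time_s: 48.85
position: [0.5807, 0.1725, 0.0878]
tool_rot: [[0.131, -0.991, -0.001], [-0.991, -0.131, -0.0], [0.0, 0.001, -1.0]]
ft_force: [-0.1, -0.5, 0.2]
grip_width: 0.0468
```

Run:
```python
from h import *
go(580.4,172.7,48.5,-82.5)
im,W=shot("side","s17")
m=level(W,.085,.1,(.45,.71,-.3,-.05))
print("tray a rim",[(a,rect(W[b][:,:2])) for b,c,a in blobs(m,60)],np.nanmedian(W[m][:,2]))
```

```text
t 48.9 pos [580.7 172.5  87.8] yaw -82.5 | turn z 0.0 | x,y,z units [-0.005  0.006  0.983]
tray a rim [(np.int32(1389), array([ 579.9, -172.4,  194.4,  193.3,    7.2]))] 0.09199388832603628
```

Emit:
step_arm([
  {"xyz": [0, 0, 0.4], "turn": [0, 0, 0], "gripper": 0.1},
  {"xyz": [0, 0, 0.38], "turn": [0, 0, 0], "gripper": 0.1},
  {"xyz": [0, 0, 0.2], "turn": [0, 0, 0], "gripper": 0},
  {"xyz": [0, 0, 0], "turn": [0, 0, 0], "gripper": -0.4},
  {"xyz": [0, 0, 0], "turn": [0, 0, 0], "gripper": -1},
  {"xyz": [0, 0, 0], "turn": [0, 0, 0], "gripper": -1},
  {"xyz": [0, 0, 0], "turn": [0, 0, 0], "gripper": -1},
  {"xyz": [0, 0, 0], "turn": [0, 0, 0], "gripper": -1},
  {"xyz": [0, 0, 0], "turn": [0, 0, 0], "gripper": -1},
])

```text
time_s: 49.65
position: [0.5812, 0.1725, 0.0501]
tool_rot: [[0.13, -0.991, 0.002], [-0.991, -0.13, -0.0], [0.0, -0.002, -1.0]]
ft_force: [-0.1, -2.0, 6.5]
grip_width: 0.0099
```

Emit:
step_arm([
  {"xyz": [0, 0, -0.1], "turn": [0, 0, 0], "gripper": -1},
  {"xyz": [0, 0, -0.3], "turn": [0, 0, 0], "gripper": -1},
  {"xyz": [0, 0, -0.6], "turn": [0, 0, 0], "gripper": -1},
  {"xyz": [0, 0, -0.8], "turn": [0, 0, 0], "gripper": -1},
  {"xyz": [0, 0, -0.7], "turn": [0, 0, 0], "gripper": -1},
  {"xyz": [0, 0, -0.4], "turn": [0, 0, 0], "gripper": -1},
  {"xyz": [0.3, 0.04, 0], "turn": [0, 0, 0], "gripper": -1},
  {"xyz": [0.6, 0.08, 0], "turn": [0, 0, 0], "gripper": -1},
  {"xyz": [0.8, 0.1, 0], "turn": [0, 0, 0], "gripper": -1},
  {"xyz": [0.8, 0.1, 0], "turn": [0, 0, 0], "gripper": -1},
  {"xyz": [0.8, 0.1, 0], "turn": [0, 0, 0], "gripper": -1},
  {"xyz": [0.8, 0.1, 0], "turn": [0, 0, 0], "gripper": -1},
  {"xyz": [0.8, 0.1, 0], "turn": [0, 0, 0], "gripper": -1},
  {"xyz": [0.8, 0.1, 0], "turn": [0, 0, 0], "gripper": -1},
  {"xyz": [0.8, 0.1, 0], "turn": [0, 0, 0], "gripper": -1},
  {"xyz": [0.8, 0.1, 0], "turn": [0, 0, 0], "gripper": -1},
  {"xyz": [0.6, 0.08, 0], "turn": [0, 0, 0], "gripper": -1},
  {"xyz": [0.4, 0.05, 0], "turn": [0, 0, 0], "gripper": -1},
  {"xyz": [0.27, 0.03, 0], "turn": [0, 0, 0], "gripper": -1},
  {"xyz": [0, 0, 0], "turn": [0, 0, 0], "gripper": -1},
])

```text
time_s: 51.32
position: [0.5821, -0.1745, 0.1638]
tool_rot: [[0.129, -0.992, -0.001], [-0.992, -0.129, 0.0], [-0.001, 0.001, -1.0]]
ft_force: [0.5, -0.3, -4.5]
grip_width: 0.0104
```

Emit:
step_arm([
  {"xyz": [0, 0, 0], "turn": [0, 0, 0], "gripper": -1},
  {"xyz": [0, 0, 0], "turn": [0, 0, 0], "gripper": -1},
])

```text
time_s: 51.48
position: [0.5824, -0.1715, 0.1645]
tool_rot: [[0.132, -0.991, -0.001], [-0.991, -0.132, 0.001], [-0.001, 0.001, -1.0]]
ft_force: [-1.0, 0.4, -4.0]
grip_width: 0.0101
```

Run:
```python
from h import *
s=env.observe();print(s["ft_force"],s["grip_width"])
go(582.1,-173.3,122,-82.6)
for n in("side","scene"):
    im,W=shot(n,n+"18")
    m=level(W,.153,.175,(.45,.71,-.3,-.05));print(n,"b rim",[(a,rect(W[b][:,:2])) for b,c,a in blobs(m,60)],np.nanmedian(W[m][:,2]))
    m=level(W,.085,.1,(.45,.71,-.3,-.05));print(n,"a rim",[(a,rect(W[b][:,:2])) for b,c,a in blobs(m,60)])
```

```text
[-0.98855024  0.44034624 -3.97629479] 0.010082360274096352
t 51.5 pos [ 582.4 -171.5  164.5] yaw -82.43 | turn z 0.037 | x,y,z units [0.043 0.013 1.062]
side b rim [(np.int32(1703), array([ 580.3, -171.4,  194.7,  192.7,    7.5]))] 0.16370613508118725
side a rim [(np.int32(838), array([ 579.9, -173.2,  193.9,  192.7,  -82.3]))]
scene b rim [(np.int32(1337), array([ 581.5, -172.3,  195.6,  191.8,  -82.6]))] 0.163046316053451
scene a rim [(np.int32(538), array([ 582.3, -173.9,  194.8,  191.6,  -82.5]))]
```

Emit:
step_arm([
  {"xyz": [0.043, 0.01, 0.3], "turn": [0, 0, 0.05], "gripper": -1},
  {"xyz": [0, 0, 0.25], "turn": [0, 0, 0], "gripper": -1},
  {"xyz": [0, 0, 0.15], "turn": [0, 0, 0], "gripper": -1},
  {"xyz": [0, 0, 0.1], "turn": [0, 0, 0], "gripper": -1},
  {"xyz": [0, 0, 0.08], "turn": [0, 0, 0], "gripper": -1},
  {"xyz": [0, 0, 0.05], "turn": [0, 0, 0], "gripper": -1},
  {"xyz": [0, 0, 0.03], "turn": [0, 0, 0], "gripper": -1},
  {"xyz": [0, 0, 0.02], "turn": [0, 0, 0], "gripper": -1},
  {"xyz": [0, 0, 0], "turn": [0, 0, 0], "gripper": -1},
  {"xyz": [0, 0, 0], "turn": [0, 0, 0], "gripper": -1},
  {"xyz": [0, 0, 0], "turn": [0, 0, 0], "gripper": -1},
])

```text
time_s: 52.5
position: [0.5824, -0.1747, 0.1258]
tool_rot: [[0.126, -0.992, 0.0], [-0.992, -0.126, -0.0], [0.0, -0.0, -1.0]]
ft_force: [0.6, -0.2, -4.6]
grip_width: 0.0103
```

Run:
```python
from h import *
go(582.1,-173.3,124,-82.8)
for n in("side","scene"):
    im,W=shot(n,n+"19")
    m=level(W,.118,.135,(.45,.71,-.3,-.05));print(n,"b rim",[(a,rect(W[b][:,:2])) for b,c,a in blobs(m,60)],np.nanmedian(W[m][:,2]))
```

```text
t 52.5 pos [ 582.4 -174.7  125.8] yaw -82.74 | turn z 0.014 | x,y,z units [-0.036  0.003  0.044]
side b rim [(np.int32(1266), array([ 579.7, -173.9,  193.6,  193.6,    7.3])), (np.int32(83), array([ 576.3, -176.2,   39.4,   17.4,  -70.3]))] 0.1255827881869095
scene b rim [(np.int32(937), array([ 580.7, -175. ,  194.7,  193. ,  -83. ]))] 0.12533384561270455
```

Emit:
step_arm([
  {"xyz": [-0.02, -0.012, 0.01], "turn": [0, 0, 0.01], "gripper": -1},
  {"xyz": [0, 0, 0.015], "turn": [0, 0, 0], "gripper": -1},
  {"xyz": [0, 0, 0.015], "turn": [0, 0, 0], "gripper": -1},
  {"xyz": [0, 0, 0.01], "turn": [0, 0, 0], "gripper": -1},
  {"xyz": [0, 0, 0], "turn": [0, 0, 0], "gripper": -1},
  {"xyz": [0, 0, 0], "turn": [0, 0, 0], "gripper": -1},
])

```text
time_s: 53.1
position: [0.5827, -0.1738, 0.1241]
tool_rot: [[0.126, -0.992, 0.001], [-0.992, -0.126, -0.0], [0.0, -0.0, -1.0]]
ft_force: [-2.5, 2.0, 3.2]
grip_width: 0.0104
```

Seated, with light contact. Releasing, withdrawing upward and clearing the view.

Emit:
step_arm([
  {"xyz": [0, 0, 0], "turn": [0, 0, 0], "gripper": -0.5},
  {"xyz": [0, 0, 0], "turn": [0, 0, 0], "gripper": -0.1},
  {"xyz": [0, 0, 0], "turn": [0, 0, 0], "gripper": 0.1},
  {"xyz": [0, 0, 0], "turn": [0, 0, 0], "gripper": 0.1},
  {"xyz": [0, 0, -0.3], "turn": [0, 0, 0], "gripper": 0.1},
  {"xyz": [0, 0, -0.8], "turn": [0, 0, 0], "gripper": 0.1},
  {"xyz": [0, 0, -0.9], "turn": [0, 0, 0], "gripper": 0.1},
  {"xyz": [0, 0, -0.9], "turn": [0, 0, 0], "gripper": 0.1},
  {"xyz": [-0.8, 0, -0.3], "turn": [0, 0, 0], "gripper": 0.1},
  {"xyz": [-0.9, 0, 0], "turn": [0, 0, 0], "gripper": 0.1},
  {"xyz": [-0.9, 0, 0], "turn": [0, 0, 0], "gripper": 0.1},
  {"xyz": [-0.9, 0, 0], "turn": [0, 0, 0], "gripper": 0.1},
  {"xyz": [-0.9, 0, 0], "turn": [0, 0, 0], "gripper": 0.1},
  {"xyz": [-0.8, 0, 0], "turn": [0, 0, 0], "gripper": 0.1},
  {"xyz": [0, 0, 0], "turn": [0, 0, 0], "gripper": 0.1},
  {"xyz": [0, 0, 0], "turn": [0, 0, 0], "gripper": 0.1},
])

```text
time_s: 54.43
position: [0.5564, 0.0338, 0.2517]
tool_rot: [[0.128, -0.992, 0.0], [-0.992, -0.128, -0.0], [0.0, -0.0, -1.0]]
ft_force: [0.9, 0.2, 0.0]
grip_width: 0.0469
```

Run:
```python
from h import *
for n in("side","scene"):
    im,W=shot(n,n+"20")
    m=level(W,.118,.133,(.45,.71,-.3,-.05));print(n,"b rim",[(a,rect(W[b][:,:2])) for b,c,a in blobs(m,60)],np.nanmedian(W[m][:,2]))
    m=level(W,.014,.022,(.45,.71,-.32,-.02));print("plinth",[(a,rect(W[b][:,:2])) for b,c,a in blobs(m,60)])
    stamps(im,W,.0,.06)
    m=level(W,.012,.02,(.33,.43,-.05,.06));print("ring",[(a,rect(W[b][:,:2])) for b,c,a in blobs(m,60)])
a=cv2.imread("pics/scene20.png");b=cv2.imread("pics/side20.png");cv2.imwrite("pics/b20.png",np.hstack([a[20:384,40:430],b[20:384,122:512]]))
```

```text
side b rim [(np.int32(1361), array([ 580.3, -173.2,  194.7,  192.7,    7. ]))] 0.12412695299774512
plinth [(np.int32(1181), array([ 580.7, -174.1,  226. ,  223.9,    6.7]))]
ring [(np.int32(177), array([376.7,   6.8,  52.3,  47.6,  62.9]))]
scene b rim [(np.int32(704), array([ 583.4, -175. ,  195.4,  191.6,  -83.8]))] 0.12369989406249471
plinth [(np.int32(698), array([ 582.7, -175. ,  228. ,  222. ,  -82.8]))]
ring [(np.int32(147), array([379.5,   5.9,  51.4,  49.2,  51. ]))]
```

View pics/b20.png

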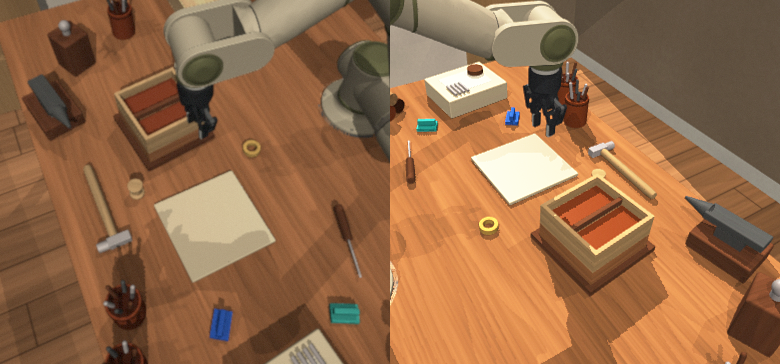

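The pile is closed and square: rim at 124 mm as at the start, in line with the plinth. The slab is empty, no red stamps are left on the bench, and the ring, spool, awl and decoys look untouched. Handing in.

```bash
python3 -c "
from rig import order;print(order.close_job())"
```

```text
the job is handed in; nothing more can be done
None
```

The job is done and handed in, at about 54.5 s of the 210 s allowed. I set tray_b in the middle of the slab and nested tray_a on it. All four red stamps then went brass face down, one per well, and I nested tray_a and then tray_b back on the well tray.

**Last checks:**
- **Stamps:** before closing, the wrist camera showed all four flat in separate wells, tops at 50 mm as expected. No red stamps were left on the bench, and I saw no sign of one being knocked aside.
- **Pile:** the top rim is at about 124 mm, as at the start. Its centre is within about 1 mm of the plinth's in both views, and the side view gives a yaw of 7.0°, as before.
- **Slab and other things:** the slab is empty. The ring measured where it was; the spool, awl and blue and turquoise lookalikes I checked only by eye, and they look untouched.

**Disagreements:** none of the checks failed. The scene and side cameras differ by 2–3 mm on absolute positions, about what their calibration allows. In the last picture the arm partly hid the pile from the scene camera, so its yaw reading (6.2°) is less reliable.

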